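# Build up a spindle in its bearing housing

## Task

Make up the spare spindle unit in the round flanged housing: seat one of the two large bearings flat in the housing's recess, then stand the steel spindle in it, short foot down through the bearing until its collar rests on the bearing, then slip the long bush over the spindle down onto the collar, and last put the other large bearing over the spindle's end, flat on top of the bush. Leave the finished stack standing straight by itself; the short bush, the small bearing and the carton stay where they are.

Things in the scene. Friction and masses are not known exactly. Their poses are not given: they have to be found in the camera images.
- housing: Dark cast-iron bearing housing, fixed: round flange 104 mm across, 14 mm high, four small bolts. In its middle a recess open upward: floor 14 mm above the table, 67 mm across, its low rim flaring to 74 mm inside, 86 mm outside, edge 19 mm above the table (11 mm of a seated bearing stand proud). A 38 mm hole goes from the floor down to the table. Origin: centre of the underside; z up, the axis.
- bearing_a_centre (a point): One of two identical sealed ball bearings, the larger ones: bright steel ring 62 mm outside, 16 mm high, with an open 30 mm bore (a smooth pin up to 26 mm passes), 200 g, lying flat. Either may go below or above. The point is its centre, 8 mm above its underside; z is its axis.
- bearing_b_centre (a point): One of two identical sealed ball bearings, the larger ones: bright steel ring 62 mm outside, 16 mm high, with an open 30 mm bore (a smooth pin up to 26 mm passes), 200 g, lying flat. Either may go below or above. The point is its centre, 8 mm above its underside; z is its axis.
- spindle_grip (a point): Loose turned steel spindle, 360 g, upright on its foot, 104 mm tall. From below: foot 24 mm across, 20 mm long, end chamfered to 18; collar 38 mm across, 10 mm thick; journal 24 mm across, 74 mm long, the last 6 mm tapering to 14. The point is on its axis, where to grip the journal: 65 mm above the foot's end, 35 mm above the collar, 39 mm below the top. z up its axis. Tips if knocked.
- long_bush_centre (a point): Long bush: dark, rusty steel tube 42 mm outside, 30 mm bore (a smooth pin up to 27 mm passes), 62 mm tall, about 240 g, standing on end. The point is its centre, 31 mm above its underside; z is its axis.
- short_bush_centre (a point): Short bush: like the long one but only 50 mm tall (42 mm outside); not used, leave it where it stands. The point is its centre, 25 mm above the table.
- small_bearing_centre (a point): Small ball bearing, 52 mm outside and 15 mm high, lying flat; not used, leave it where it lies. The point is its centre, 7.5 mm above the table.
- part_carton_centre (a point): Light brown cardboard part carton, 82 x 92 mm and 56 mm high; not used, leave it where it stands. The point is its centre, 28 mm above the table.

How it is judged:
By the outcome, as a careful person would: the job done as asked, in the order asked, and still so for the second after the job is handed in, with the robot touching nothing.
It also fails if it takes over 122 s, if anything falls off the work surface, if the arm or the gripper's body presses on something with over 40 N, if the wrist force passes 120 N, or if a joint passes its speed limit or range.

## Robot

A 6-joint arm with a two-finger parallel gripper is mounted at the origin on a cart in front of the work surface, level with it; the furniture and walls round the work are solid. World frame = base frame: x ahead of the robot, y to its left, z up, the work surface at z = 0. Lengths are in m, angles in degrees, forces in N, time in s.
With the tool pointing down it reaches from about 0.3 to 0.75 m from the base axis. Payload 8.5 kg.
Tool frame: the origin (TCP) lies midway between the tips of the shut fingers; the grasp point (between the pads) lies 19 mm behind it (env.hold_point_z is the distance from the TCP to the grasp point, in m); z points along the fingers, y is the line along which they close (so a half turn about z gives the same grasp; the last joint's range is limited). The gripper opens to 85 mm and grips with 20 to 120 N. Pads are 22 mm wide; open, the fingers measure 114 mm over their backs; the gripper's body (76 mm by 85 mm) begins 54 mm behind the grasp point. The pads swing forward as they close: fully open they stand 13 mm farther back than shut.
Start: joints at [-85.502, 21.807, 74.336, -0, 83.858, -12.336], TCP at [0.159, -0.526, 0.231] pointing down, gripper open.
Joint ranges: [-178.18, 178.18], [-50.72, 133.34], [12.68, 142.11], [-81.47, 261.47], [9.98, 163.14], [-165.26, 165.26]. Speed limits (degrees/s): [136.94, 136.94, 180, 180, 180, 180].

## Interface

Orientations are given as a 3x3 rotation matrix whose columns are the frame's x, y, z axes.
In Python, from rig import observe, get_image, camera_info, env gives the robot as it stands.
- The arm moves only by the tool drive_tool, never from a script. Its arguments are lists of equal length, an entry for each row: "offset": the shift along the tool's x, y, z in units of 40 mm (1.0 is 40 mm), a list of three; "turn": the turn, a rotation vector about the tool's x, y, z in units of 6 degrees (1.0 is 6 degrees), a list of three; "hand": the opening, from 0 (shut) to 1 (fully open). A call has exactly 10 rows; each row shifts and turns the commanded pose from where the row before left it, along the tool's axes as they then stand; what a row does not reach is not made up. A row lasts 1/8 s, in which the tool goes at most 62.5 mm and 10.7 degrees, less where a joint would pass 70% of its speed; a pose out of reach is approached as far as the arm can. A call is refused whole if a number of a shift passes 1 or a number of a turn 1, either way. A call with a gripper value outside its range is refused whole. The fingers move at their own pace and stop on an object; "newtons" is the grip in N (left out, the last holds). Time passes only in rows, so rows that do not move let the fingers close, or fill a call up. It gives the time, the measured TCP pose, the force, the opening and the grip force at its end, in the units of the state.
- observe(): the state, without advancing time (a new reading comes with each control period).
- get_image(name): name is "scene" or "side" or "wrist"; returns the picture (480x640x3 uint8, blue, green, red); there is no depth.
- camera_info(name): a dict with "fx", "fy", "cx", "cy" (pixels), "k1" (the pictures are not rectified: a ray, as slopes to the right and down, at radius r is drawn at 1 + k1 r^2 times it, then the intrinsics apply), "world_to_cam" (4x4, takes a point from world to camera coordinates). Camera axes: x right, y down, z forward; pixel columns grow to the right and rows downward; lengths in m; the calibration is good to about 2 mm. A picture is of the moment at which its call begins: read the wrist's pose just before it. camera_info takes no time and is no camera call; for the wrist camera it gives the pose at the moment of the call.
- env.close_job(): hands the job in; it is judged then, once.
The state is a dict: "time_s": time; "q": joint angles; "qvel": joint speeds; "joint_efforts": joint torques, N m; "position": TCP position; "tool_rot": TCP orientation; "ft_force": force on the tool from outside, world axes, zero at the start; "wrist_torque": the same for the moment, N m; "grip_width": finger opening in m; "gripper_force": force on a finger pad.
Only numpy, scipy, OpenCV 4.12 (cv2) and the standard library are available. Lean on these libraries where they do the work, as an engineer would, in place of code of your own. Each camera call takes 0.05 s, during which the arm holds its last target. There are 200 camera calls.

## Working session

There is one attempt and no reset: what is moved stays moved. The work goes in short steps, Python scripts to look and compute and a tool call to move; the robot and the scene stay as the last step left them, time stands still between calls to the robot, and variables do not carry over. Pictures are saved under pics/ and viewed, at most 14 in all, crops included, and the job is handed in when it is done.

Besides the shell and the picture viewer there is one more tool, called after "Call:" as name(argument=value, ...), one argument or row to a line, values as JSON. drive_tool: Moves the arm, as the interface text tells. Its arguments: {"type":"object","properties":{"offset":{"type":"array"},"turn":{"type":"array"},"hand":{"type":"array"},"newtons":{"type":"number"}},"required":["offset","turn","hand"]}

```bash
ls; mkdir -p pics; python3 - <<'E'
from rig import observe,get_image,camera_info,env
import cv2,numpy as np
s=observe(); print({k:np.round(v,3).tolist() for k,v in s.items()}, env.hold_point_z)
for n in ["scene","side"]:
    c=camera_info(n); print(n,{k:np.round(v,4).tolist() for k,v in c.items()})
    cv2.imwrite(f"pics/{n}0.png",get_image(n))
E
```

```text
pics
{'time_s': 0.0, 'q': [-85.502, 21.839, 74.387, -0.001, 83.857, -12.334], 'qvel': [0.064, 0.05, 0.052, -0.08, 0.048, 0.001], 'joint_efforts': [0.0, -44.846, -23.128, -0.0, 0.005, 0.0], 'position': [0.159, -0.526, 0.231], 'tool_rot': [[0.957, 0.29, -0.0], [0.29, -0.957, 0.001], [0.0, -0.001, -1.0]], 'ft_force': [-0.677, -0.655, 0.755], 'wrist_torque': [-0.031, 0.032, -0.07], 'gripper_force': 0.0, 'grip_width': 0.085} 0.0187
scene {'fx': 572.2697, 'fy': 572.2697, 'cx': 312.3132, 'cy': 231.0648, 'k1': -0.182, 'world_to_cam': [[-0.8765, -0.4815, -0.0013, 0.5003], [-0.3721, 0.679, -0.6328, 0.1841], [0.3056, -0.5541, -0.7743, 1.124], [0.0, 0.0, 0.0, 1.0]]}
side {'fx': 444.0716, 'fy': 444.0716, 'cx': 315.7249, 'cy': 242.4976, 'k1': -0.0781, 'world_to_cam': [[-0.9992, -0.0405, -0.0052, 0.487], [-0.0205, 0.6077, -0.7939, 0.0236], [0.0353, -0.7931, -0.608, 0.9494], [0.0, 0.0, 0.0, 1.0]]}
```

View pics/scene0.png

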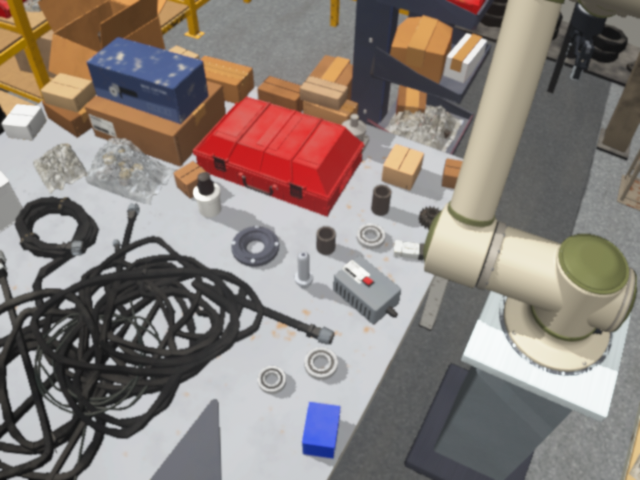

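View pics/side0.png

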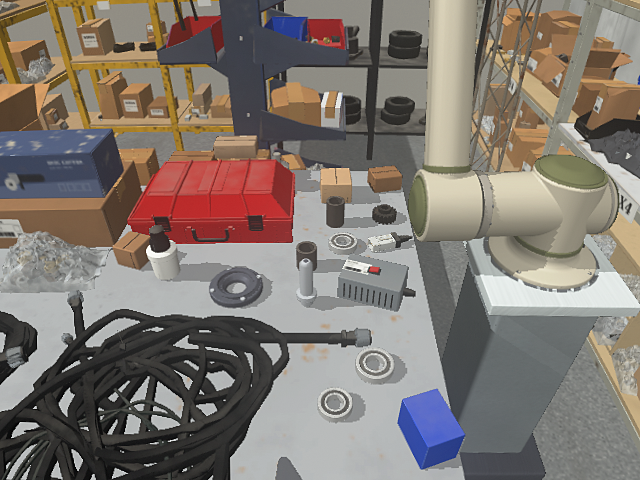

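Scene view: housing (256,246), spindle (303,270), bushes (326,240) and (381,200), bearings (370,235), (320,363), (271,380). Side view: housing (236,286), spindle (306,282), bushes (306,255) and (335,212), bearings (343,241), (375,365), (335,405).

```bash
cat > h.py <<'E'
from rig import observe,get_image,camera_info,env
import cv2,numpy as np
def ray(c,u,v):
    K=np.array([[c['fx'],0,c['cx']],[0,c['fy'],c['cy']],[0,0,1]])
    p=cv2.undistortPoints(np.array([[[u,v]]],float),K,np.array([c['k1'],0,0,0,0.]))[0,0]
    T=np.array(c['world_to_cam']);R,t=T[:3,:3],T[:3,3]
    return -R.T@t, R.T@np.array([*p,1])
def onz(c,u,v,z):
    o,d=ray(c,u,v); return (o+d*(z-o[2])/d[2])[:2]
def proj(c,P):
    T=np.array(c['world_to_cam']);P=np.atleast_2d(P)@T[:3,:3].T+T[:3,3]
    s=P[:,:2]/P[:,2:];s=s*(1+c['k1']*(s**2).sum(1,keepdims=True))
    return s*[c['fx'],c['fy']]+[c['cx'],c['cy']]
E
python3 - <<'E'
from h import *
pts={'housing':((256,244),(237,285),.016),'spindle_top':((302,254),(305,261),.104),'bushA_top':((326,231),(306,245),.05),'bushB_top':((381,187),(335,200),.06),'brg1':((371,234),(343,240),.016),'brg2':((320.5,361),(375,362),.016),'brg3':((271,378),(335,403),.015)}
a,b=camera_info('scene'),camera_info('side')
for k,(p,q,z) in pts.items():
    print(k,onz(a,*p,z).round(3),onz(b,*q,z).round(3))
A=cv2.imread('pics/scene0.png')[160:400,180:440];B=cv2.imread('pics/side0.png')[180:430,190:430]
cv2.imwrite('pics/crop.png',np.hstack([cv2.resize(A,(400,600),interpolation=2) if 0 else cv2.resize(A,None,fx=1.5,fy=1.5)[:360],cv2.resize(B,None,fx=1.5,fy=1.5)[:360]]))
E
```

```text
housing [0.636 0.133] [0.634 0.138]
spindle_top [0.502 0.166] [0.499 0.167]
bushA_top [0.508 0.054] [0.505 0.052]
bushB_top [ 0.456 -0.111] [ 0.447 -0.105]
brg1 [ 0.43  -0.011] [ 0.429 -0.013]
brg2 [0.383 0.31 ] [0.38 0.31]
brg3 [0.446 0.384] [0.443 0.386]
```

Call:
drive_tool(
  offset=[
    [1,-1,-0.3],
    [1,-1,-0.3],
    [1,-1,-0.3],
    [1,-1,-0.3],
    [1,-1,-0.3],
    [1,-1,-0.3],
    [1,-1,-0.3],
    [1,-1,-0.3],
    [1,-1,0],
    [0,0,0],
  ],
  turn=[
    [0,0,0],
    [0,0,0],
    [0,0,0],
    [0,0,0],
    [0,0,0],
    [0,0,0],
    [0,0,0],
    [0,0,0],
    [0,0,0],
    [0,0,0],
  ],
  hand=[1,1,1,1,1,1,1,1,1,1],
)

```text
time_s: 1.35
position: [0.4003, -0.0745, 0.3272]
tool_rot: [[0.955, 0.296, -0.0], [0.296, -0.955, 0.001], [0.0, -0.001, -1.0]]
ft_force: [-0.2, -1.2, 0.1]
grip_width: 0.0854
gripper_force: 0.0
```

```bash
python3 - <<'E'
from h import *
s=observe();print(s['time_s'],np.round(s['position'],3),np.round(s['tool_rot'],3).tolist())
c=camera_info('wrist');im=get_image('wrist');cv2.imwrite('pics/w1.png',im);np.save('w1.npy',c,allow_pickle=True)
print({k:np.round(v,3).tolist() for k,v in c.items()})
E
```

```text
1.35 [ 0.4   -0.075  0.327] [[0.955, 0.296, -0.0], [0.296, -0.955, 0.001], [0.0, -0.001, -1.0]]
{'fx': 341.98, 'fy': 341.98, 'cx': 323.429, 'cy': 238.568, 'k1': -0.033, 'world_to_cam': [[0.296, -0.955, -0.001, -0.188], [-0.904, -0.281, 0.323, 0.269], [-0.309, -0.095, -0.946, 0.588], [0.0, 0.0, 0.0, 1.0]]}
```

View pics/w1.png

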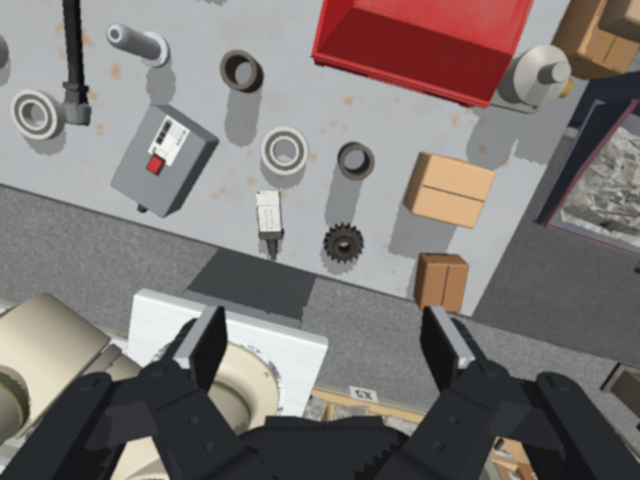

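Wrist view: bush A at (241,70), bush B at (356,160), large(?) bearings at (284,150) and (37,114), spindle (140,45), carton (450,190), gear, charger and plug as clutter.

```bash
cat >> h.py <<'E'
def circ(x,y,z,r,n=72):
    t=np.linspace(0,2*np.pi,n,endpoint=False);return np.c_[x+r*np.cos(t),y+r*np.sin(t),np.full(n,z)]
def blob(m,u,v):
    n,l,st,ce=cv2.connectedComponentsWithStats(m.astype(np.uint8));d=((ce[1:]-[u,v])**2).sum(1)+1e6*(st[1:,4]<30)
    i=1+d.argmin();return l==i,st[i],ce[i]
E
python3 - <<'E'
from h import *
for n,f,pa,pb in (('scene','scene0',(326,240),(381,200)),('side','side0',(306,255),(335,212))):
    im=cv2.imread(f'pics/{f}.png');g=im.max(2);c=camera_info(n)
    for nm,p,xy in (('A',pa,(.507,.053)),('B',pb,(.451,-.108))):
        _,st,ce=blob(g<105,*p)
        print(n,nm,st,ce.round(1))
        for h in(.05,.062):
            P=proj(c,np.r_[circ(*xy,0,.021),circ(*xy,h,.021)]);print('   ',h,P.min(0).round(1),np.ptp(P,0).round(1))
# bearings
c=np.load('w1.npy',allow_pickle=True).item()
for a,b in(((261,150),(309,150)),((11,113),(63,115))):print(np.linalg.norm(onz(c,*a,.01)-onz(c,*b,.01)))
a=camera_info('side')
for p,q in(((328,241),(358,241)),((355.5,363),(394,363)),((318,404),(352,404))):print('side',np.linalg.norm(onz(a,*p,.01)-onz(a,*q,.01)))
E
```

```text
scene A [317 228  18  27 411] [325.6 241.2]
    0.05 [316.6 223.4] [19.9 29.8]
    0.062 [316.6 219.7] [20.1 33.4]
scene B [372 186  18  30 440] [380.7 200.5]
    0.05 [371.  184.9] [20.3 28.4]
    0.062 [371.  181.2] [20.9 32. ]
side A [296 242  21  29 346] [307.2 253.9]
    0.05 [294.4 239.1] [21.  31.9]
    0.062 [294.2 234.4] [21.2 36.6]
side B [326 196  19  32 496] [335.1 212.1]
    0.05 [324.1 198.2] [18.4 27.8]
    0.062 [324.1 193.7] [18.6 32.2]
0.06280100784417328
0.07018371381116642
side 0.06568393649477017
side 0.06234069870014885
side 0.05061191847481968
```

```bash
python3 - <<'E'
from h import *
c=camera_info('wrist');s=observe();R=np.array(s['tool_rot']);p=np.array(s['position'])
T=np.array(c['world_to_cam']);o=-T[:3,:3].T@T[:3,3]
print('cam in tool',(R.T@(o-p)).round(4));print(proj(c,[[*p[:2],0.016]]))
print('brg1 in tool',(R.T@(np.array([.43,-.012,.016])-p)).round(3))
a,b=camera_info('scene'),camera_info('side')
for k,x,y,z in(('bottle',206,210,0),('case corner near',318,205,0),('case left',200,150,0.05),('cable con',325,335,.01)):print(k,onz(a,x,y,z).round(3))
for k,p_,z in (('brg1',(284,150),.016),('brg2',(36,114),.016),('bushA top',(241,70),.05),('bushB top',(356,160),.062),('spin top',(117,34),.104)):print(k,onz(c,*p_,z).round(4))
E
```

```text
cam in tool [ 0.084  -0.0013 -0.142 ]
[[324.5983006  188.19519032]]
brg1 in tool [ 0.048 -0.052  0.311]
bottle [0.799 0.095]
case corner near [ 0.579 -0.043]
case left [ 0.894 -0.024]
cable con [0.403 0.255]
brg1 [ 0.4319 -0.0115]
brg2 [0.3843 0.3053]
bushA top [0.5059 0.0544]
bushB top [ 0.4505 -0.0989]
spin top [0.4999 0.1627]
```

Call:
drive_tool(
  offset=[
    [0.3,-0.35,0.5],
    [0.3,-0.3,0.9],
    [0.3,-0.3,0.9],
    [0.3,-0.35,0.9],
    [0,0,0.8],
    [0,0,0.6],
    [0,0,0.4],
    [0,0,0.2],
    [0,0,0],
    [0,0,0],
  ],
  turn=[
    [0,0,0],
    [0,0,0],
    [0,0,0],
    [0,0,0],
    [0,0,0],
    [0,0,0],
    [0,0,0],
    [0,0,0],
    [0,0,0],
    [0,0,0],
  ],
  hand=[1,1,1,1,1,1,1,1,1,1],
)

```text
time_s: 2.65
position: [0.4307, -0.0143, 0.1199]
tool_rot: [[0.957, 0.289, 0.001], [0.289, -0.957, -0.0], [0.001, 0.001, -1.0]]
ft_force: [-0.5, -0.5, 0.2]
grip_width: 0.0853
gripper_force: 0.0
```

```bash
cat >> h.py <<'E'
def snap(name,n='wrist'):
    c=camera_info(n);s=observe();im=get_image(n);cv2.imwrite(f'pics/{name}.png',im);np.save(f'{name}.npy',[c,s],allow_pickle=True);return c,s,im
def local(P,s=None):  # world point -> tool coordinates in units of 40 mm
    s=s or observe();R=np.array(s['tool_rot']);return (R.T@(np.array(P)-s['position'])/.04).round(2)
E
python3 - <<'E'
from h import *
c,s,im=snap('w2');print(s['position'],proj(c,circ(.4319,-.0115,.016,.031,4)).round(0).tolist())
E
```

```text
[ 0.43074378 -0.01431787  0.11987075] [[334.0, 198.0], [282.0, 225.0], [311.0, 272.0], [361.0, 247.0]]
```

View pics/w2.png

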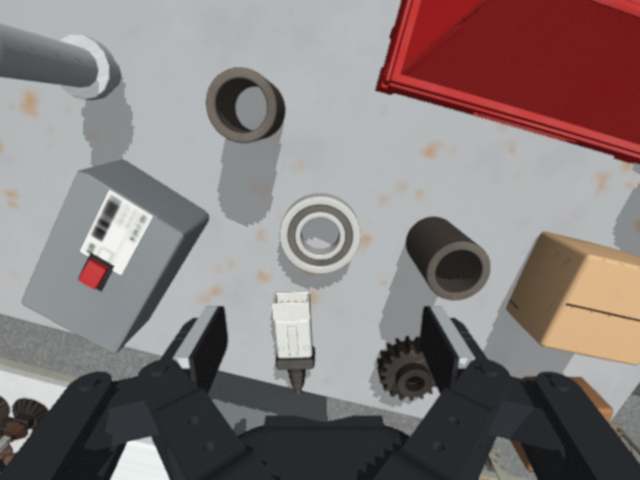

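Wrist close view: bearing 1 at (320,233) with dark seal ring, plug below it (295,330), long bush (455,255), short bush (245,103), charger left.

```bash
cat >> h.py <<'E'
def seal(im,c,u,v,z=.016,half=30,thr=(70,130)):
    """centre of a bearing top by its dark seal annulus: outer contours fitted by ellipse"""
    u0,v0=int(u-half),int(v-half);g=cv2.resize(im.max(2)[v0:v0+2*half,u0:u0+2*half],None,fx=4,fy=4,interpolation=cv2.INTER_CUBIC)
    out=[]
    for t in range(thr[0],thr[1],10):
        cs,h=cv2.findContours((g<t).astype(np.uint8),cv2.RETR_CCOMP,cv2.CHAIN_APPROX_NONE)
        for q in cs:
            if len(q)<60: continue
            e=cv2.fitEllipse(q);x,y=(e[0][0]-1.5)/4+u0,(e[0][1]-1.5)/4+v0
            res=onz(c,x,y,z);out.append((t,len(q),round(x,1),round(y,1),np.round(np.array(e[1])/4,1).tolist(),res.round(4).tolist()))
    return out
E
python3 - <<'E'
from h import *
c,s=np.load('w2.npy',allow_pickle=True);im=cv2.imread('pics/w2.png')
for o in seal(im,c,320,233,half=45,thr=(80,170)):print(o)
print(local([.4319,-.0115,.0],s))
print('bush B top',onz(c,457,270,.062),'A',onz(c,249,106,.05))
E
```

```text
(100, 133, 323.8, 261.8, [3.7, 12.7], [0.4122, -0.0189])
(100, 60, 336.4, 241.0, [1.8, 8.1], [0.4314, -0.0231])
(110, 89, 336.4, 240.5, [3.0, 11.4], [0.4318, -0.0229])
(110, 662, 315.1, 231.4, [60.7, 70.3], [0.4341, -0.0054])
(110, 69, 347.4, 240.1, [2.3, 6.8], [0.4345, -0.0309])
(110, 63, 327.6, 206.6, [1.5, 7.9], [0.4551, -0.0087])
(110, 702, 439.7, 273.6, [109.8, 310.9], [0.429, -0.1095])
(120, 112, 336.1, 240.6, [3.9, 13.9], [0.4316, -0.0227])
(120, 63, 301.6, 236.3, [1.8, 7.4], [0.4273, 0.0033])
(120, 711, 319.8, 234.6, [60.0, 64.2], [0.4326, -0.0095])
(120, 576, 319.8, 235.2, [49.7, 51.2], [0.4322, -0.0096])
(130, 134, 335.7, 240.9, [4.8, 16.6], [0.4313, -0.0225])
(130, 97, 302.0, 237.1, [2.8, 11.0], [0.4268, 0.0029])
(130, 715, 319.8, 234.7, [60.6, 64.8], [0.4326, -0.0095])
(130, 568, 319.8, 235.3, [49.0, 50.7], [0.4321, -0.0096])
(140, 780, 321.6, 246.0, [61.7, 84.1], [0.4243, -0.0134])
(140, 181, 334.9, 241.5, [5.9, 22.9], [0.4306, -0.0221])
(140, 285, 305.7, 233.3, [9.1, 22.0], [0.4306, 0.001])
(140, 723, 319.8, 234.7, [61.1, 65.2], [0.4326, -0.0095])
(140, 561, 319.8, 235.3, [48.5, 50.3], [0.4321, -0.0096])
(150, 743, 317.4, 251.5, [52.8, 78.1], [0.419, -0.0116])
(150, 613, 320.1, 234.4, [34.1, 38.4], [0.4329, -0.0097])
(150, 725, 319.8, 234.7, [61.5, 65.7], [0.4326, -0.0095])
(150, 557, 319.8, 235.3, [48.1, 49.9], [0.4321, -0.0096])
(150, 253, 295.5, 185.6, [28.4, 44.5], [0.4633, 0.018])
(160, 758, 316.2, 253.0, [50.1, 77.1], [0.4175, -0.0111])
(160, 437, 319.8, 235.3, [36.4, 40.1], [0.4321, -0.0097])
(160, 217, 317.3, 243.1, [10.7, 23.7], [0.4256, -0.0096])
(160, 728, 319.8, 234.7, [61.9, 66.2], [0.4326, -0.0095])
(160, 552, 319.8, 235.3, [47.6, 49.5], [0.4321, -0.0096])
(160, 580, 320.6, 240.6, [85.6, 93.3], [0.4283, -0.0115])
[ 0.05 -0.06  3.  ]
bush B top [ 0.44982247 -0.09666639] A [0.50696076 0.05536311]
```

Call:
drive_tool(
  offset=[
    [0.08,-0.1,0.5],
    [0,0,0.8],
    [0,0,0.8],
    [0,0,0.5],
    [0,0,0.3],
    [0,0,0.1],
    [0,0,0],
    [0,0,0],
    [0,0,0],
    [0,0,0],
  ],
  turn=[
    [0,0,0],
    [0,0,0],
    [0,0,0],
    [0,0,0],
    [0,0,0],
    [0,0,0],
    [0,0,0],
    [0,0,0],
    [0,0,0],
    [0,0,0],
  ],
  hand=[1,1,1,1,1,1,1,1,0.6,0.6],
  newtons=60,
)

```text
time_s: 3.95
position: [0.433, -0.0093, 0.0006]
tool_rot: [[0.957, 0.29, 0.002], [0.29, -0.957, -0.001], [0.002, 0.001, -1.0]]
ft_force: [-2.9, 1.8, 18.3]
grip_width: 0.0589
gripper_force: 60.2
```

```bash
python3 - <<'E'
from h import *
c,s,im=snap('s1','side');print(s['position'],s['grip_width'],s['gripper_force'],s['ft_force'])
P=proj(c,[[.4324,-.0096,.0]])[0].astype(int);print(P)
w=get_image('wrist');x,y=P
cv2.imwrite('pics/s1c.png',np.hstack([cv2.resize(im[y-70:y+50,x-60:x+60],(400,400),interpolation=2),cv2.resize(w[120:420,170:470],(400,400))]))
E
```

```text
[ 0.43298486 -0.00933745  0.00061241] 0.05889783686980687 60.18436163663864 [-2.88573459  1.79851554 18.3066969 ]
[341 246]
```

View pics/s1c.png

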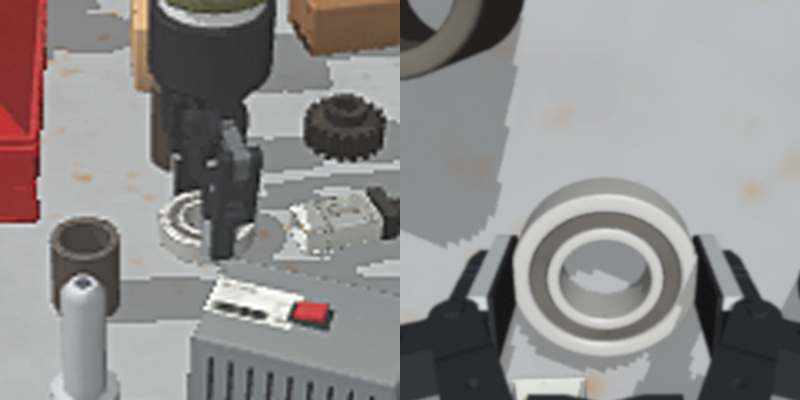

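Left: fingers nearly reach the table beside the bearing; right: bearing centred between pads. The 18 N upward force says the tips touch the table, so I regrip 8 mm higher.

Call:
drive_tool(
  offset=[
    [0,0,0],
    [0,0,0],
    [0,0,-0.1],
    [0,0,-0.1],
    [0,0,0],
    [0,0,0],
    [0,0,0],
    [0,0,0],
    [0,0,0],
    [0,0,0],
  ],
  turn=[
    [0,0,0],
    [0,0,0],
    [0,0,0],
    [0,0,0],
    [0,0,0],
    [0,0,0],
    [0,0,0],
    [0,0,0],
    [0,0,0],
    [0,0,0],
  ],
  hand=[0.9,0.9,0.9,0.9,0.9,0.6,0.6,0.6,0.6,0.6],
)

```text
time_s: 5.3
position: [0.4325, -0.0093, 0.0083]
tool_rot: [[0.957, 0.29, 0.001], [0.29, -0.957, -0.001], [0.001, 0.001, -1.0]]
ft_force: [-3.8, -1.0, 17.9]
grip_width: 0.0574
gripper_force: 59.8
```

```bash
python3 - <<'E'
from h import *
c,s,im=snap('s2','side');print(s['position'],s['grip_width'],s['gripper_force'],s['ft_force'])
x,y=341,246
w=get_image('wrist')
cv2.imwrite('pics/s2c.png',np.hstack([cv2.resize(im[y-70:y+50,x-60:x+60],(600,600),interpolation=2)]))
E
```

```text
[ 0.43250721 -0.00929345  0.0082734 ] 0.05744792396922348 59.834823502460495 [-3.81074693 -1.01747132 17.85232199]
```

View pics/s2c.png

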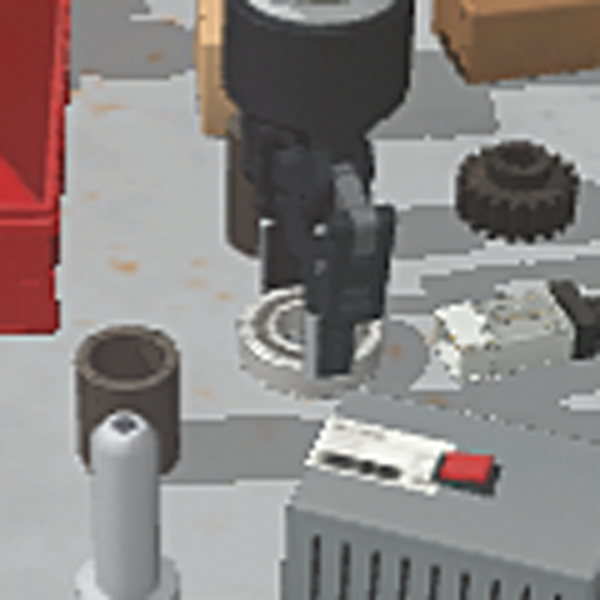

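Side view: tips about 6 mm above the table beside the bearing, good hold. Lift and approach the housing.

Call:
drive_tool(
  offset=[
    [0,0,-0.3],
    [0,0,-0.8],
    [0,0,-1],
    [0.4,-0.2,-0.9],
    [0.8,-0.4,-0.2],
    [0.8,-0.4,0],
    [0.8,-0.5,0],
    [0.6,-0.4,0],
    [0.25,-0.1,0],
    [0,0,0],
  ],
  turn=[
    [0,0,0],
    [0,0,0],
    [0,0,0],
    [0,0,0],
    [0,0,0],
    [0,0,0],
    [0,0,0],
    [0,0,0],
    [0,0,0],
    [0,0,0],
  ],
  hand=[0.6,0.6,0.6,0.6,0.6,0.6,0.6,0.6,0.6,0.6],
)

```text
time_s: 6.65
position: [0.5487, 0.1096, 0.1351]
tool_rot: [[0.957, 0.29, -0.001], [0.29, -0.957, -0.0], [-0.001, -0.0, -1.0]]
ft_force: [-0.3, 0.6, -1.8]
grip_width: 0.0573
gripper_force: 64.6
```

```bash
python3 - <<'E'
from h import *
c,s,im=snap('w3');print(s['position'],s['grip_width'],s['gripper_force'],s['ft_force'])
E
```

```text
[0.54874253 0.1095689  0.13506727] 0.057285930889006756 64.64330349233933 [-0.34173964  0.62042117 -1.84652525]
```

View pics/w3.png

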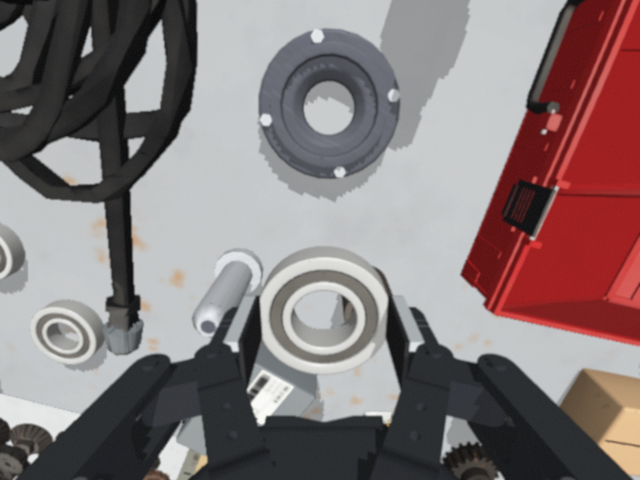

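Wrist view: housing centred near (329,106), its bolts at (317,36),(393,96),(340,172),(265,119); held bearing level; spindle top at (208,320) and collar at (238,270); bearing 2 at (67,335).

```bash
python3 - <<'E'
from h import *
c,s=np.load('w3.npy',allow_pickle=True);im=cv2.imread('pics/w3.png');hsv=cv2.cvtColor(im,cv2.COLOR_BGR2HSV)
B=[]
for p in((317,36),(393,96),(340,172),(265,119)):
    x,y=p;m=im.min(2)[y-10:y+10,x-10:x+10]>165
    mm,st,ce=blob(m,10,10);B.append(onz(c,ce[0]+x-10,ce[1]+y-10,.018));print(ce+[x-10,y-10],st[4],B[-1])
B=np.array(B);print('mean',B.mean(0),(B[0]+B[2])/2,(B[1]+B[3])/2)
for o in seal(im,c,329,106,z=.014,half=60,thr=(60,150)):
    if o[1]>400:print(o)
E
```

```text
[316.17924528  32.76415094] 212 [0.68206828 0.15657375]
[392.46153846  94.82417582] 91 [0.66041183 0.09410968]
[339.57471264 172.10344828] 87 [0.59793661 0.11327431]
[261.81481481 119.28571429] 189 [0.61771165 0.17822582]
mean [0.63953209 0.13554589] [0.64000245 0.13492403] [0.63906174 0.13616775]
(60, 422, 328.1, 92.9, [76.3, 83.1], [0.6486, 0.1379])
(70, 652, 331.0, 118.8, [56.7, 90.1], [0.6324, 0.1307])
(70, 953, 328.8, 105.5, [95.0, 101.6], [0.6407, 0.1349])
(80, 752, 329.9, 98.9, [54.3, 57.4], [0.6452, 0.1355])
(80, 1159, 328.6, 106.2, [95.5, 103.1], [0.6402, 0.1349])
(90, 984, 329.8, 98.3, [58.9, 63.2], [0.6455, 0.1356])
(90, 1504, 328.6, 106.9, [95.3, 102.9], [0.6397, 0.1348])
(100, 756, 291.5, 146.6, [27.9, 51.5], [0.605, 0.153])
(100, 2304, 329.1, 103.6, [88.5, 96.7], [0.642, 0.1351])
(110, 686, 366.8, 153.2, [17.7, 47.5], [0.6168, 0.0977])
(110, 724, 298.7, 141.9, [43.3, 60.3], [0.6099, 0.1488])
(110, 2876, 328.5, 105.0, [88.5, 102.2], [0.641, 0.1352])
(120, 2501, 327.9, 107.9, [121.5, 133.8], [0.6389, 0.135])
(120, 1110, 328.2, 114.5, [53.0, 68.5], [0.6347, 0.1335])
(130, 1677, 328.7, 104.9, [133.0, 134.3], [0.641, 0.1351])
(130, 594, 328.4, 108.2, [50.4, 54.0], [0.6388, 0.1346])
(140, 1682, 328.7, 104.9, [133.4, 134.6], [0.641, 0.1351])
(140, 585, 328.4, 108.3, [49.9, 53.3], [0.6388, 0.1346])
```

Call:
drive_tool(
  offset=[
    [0.3,0,0],
    [0.7,0.05,0],
    [0.7,0,0],
    [0.5,0,0.3],
    [0.17,0,0.6],
    [0,0,0.6],
    [0,0,0.4],
    [0,0,0.2],
    [0,0,0],
    [0,0,0],
  ],
  turn=[
    [0,0,0],
    [0,0,0],
    [0,0,0],
    [0,0,0],
    [0,0,0],
    [0,0,0],
    [0,0,0],
    [0,0,0],
    [0,0,0],
    [0,0,0],
  ],
  hand=[0.6,0.6,0.6,0.6,0.6,0.6,0.6,0.6,0.6,0.6],
)

```text
time_s: 7.95
position: [0.6407, 0.1352, 0.0523]
tool_rot: [[0.957, 0.29, 0.002], [0.29, -0.957, 0.0], [0.002, 0.0, -1.0]]
ft_force: [0.5, -0.2, -2.0]
grip_width: 0.057
gripper_force: 64.6
```

```bash
python3 - <<'E'
from h import *
c,s,im=snap('w4');print(s['position'],s['grip_width'],s['ft_force'])
w=im[130:480,120:520]
P=proj(camera_info('side'),[[.64,.135,.03]])[0].astype(int);x,y=P;sd=get_image('side')
cv2.imwrite('pics/w4c.png',np.hstack([w,cv2.resize(sd[y-60:y+40,x-60:x+54],(399,350),interpolation=2)]))
E
```

```text
[0.64074685 0.13523035 0.05227667] 0.05703195102698253 [ 0.49934506 -0.18731775 -1.98550648]
```

View pics/w4c.png

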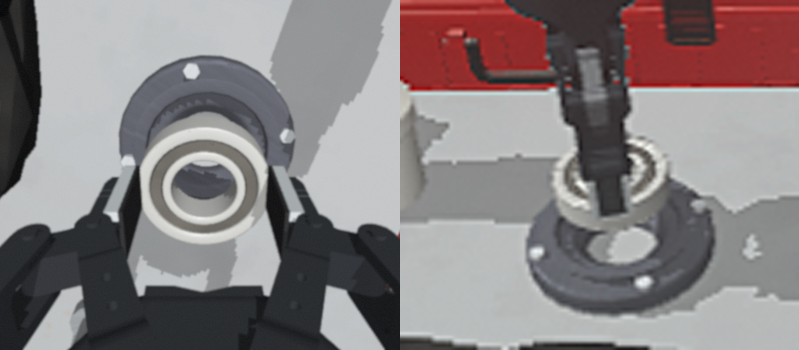

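Bearing hangs over the housing, aligned in both views (wrist crop left, side crop right). Lower to the floor and see the force.

Call:
drive_tool(
  offset=[
    [0,0,0.2],
    [0,0,0.2],
    [0,0,0.15],
    [0,0,0.1],
    [0,0,0.05],
    [0,0,0],
    [0,0,0],
    [0,0,0],
    [0,0,0],
    [0,0,0],
  ],
  turn=[
    [0,0,0],
    [0,0,0],
    [0,0,0],
    [0,0,0],
    [0,0,0],
    [0,0,0],
    [0,0,0],
    [0,0,0],
    [0,0,0],
    [0,0,0],
  ],
  hand=[0.6,0.6,0.6,0.6,0.6,0.6,0.6,0.6,0.6,0.6],
)

```text
time_s: 9.3
position: [0.6403, 0.1352, 0.0234]
tool_rot: [[0.957, 0.29, 0.0], [0.29, -0.957, 0.0], [0.0, -0.0, -1.0]]
ft_force: [-0.8, -0.9, -2.5]
grip_width: 0.0568
gripper_force: 64.6
```

Call:
drive_tool(
  offset=[
    [0,0,0],
    [0,0,0],
    [0,0,0],
    [0,0,0],
    [0,0,-0.3],
    [0,0,-0.6],
    [0,0,-0.8],
    [0,0,-0.8],
    [0,0,0],
    [0,0,0],
  ],
  turn=[
    [0,0,0],
    [0,0,0],
    [0,0,0],
    [0,0,0],
    [0,0,0],
    [0,0,0],
    [0,0,0],
    [0,0,0],
    [0,0,0],
    [0,0,0],
  ],
  hand=[0.8,1,1,1,1,1,1,1,1,1],
)

```text
time_s: 10.55
position: [0.6399, 0.1352, 0.123]
tool_rot: [[0.957, 0.29, -0.001], [0.29, -0.957, 0.0], [-0.001, -0.0, -1.0]]
ft_force: [-0.3, -0.5, 0.7]
grip_width: 0.0854
gripper_force: 0.0
```

```bash
python3 - <<'E'
from h import *
c,s,im=snap('w5');print(s['position'],s['ft_force'])
p=proj(c,[[.64,.135,.03]])[0];print(p)
for o in seal(im,c,*p,z=.030,half=50,thr=(90,180)):
    if o[1]>450:print(o)
x,y=p.astype(int)
P=proj(camera_info('side'),[[.64,.135,.03]])[0].astype(int);sd=get_image('side');u,v=P
cv2.imwrite('pics/w5c.png',np.hstack([cv2.resize(im[y-100:y+100,x-100:x+100],(400,400)),cv2.resize(sd[v-40:v+40,u-40:u+40],(400,400),interpolation=2)]))
E
```

```text
[0.63990942 0.13522423 0.12303405] [-0.28064971 -0.45464323  0.70316531]
[325.66588633 243.21128811]
(90, 520, 310.2, 239.2, [95.4, 120.5], [0.6397, 0.1467])
(100, 2236, 323.2, 241.4, [87.1, 97.2], [0.6408, 0.1372])
(110, 2625, 323.9, 243.1, [91.6, 98.1], [0.6397, 0.1363])
(120, 1772, 324.2, 243.3, [100.3, 104.0], [0.6396, 0.136])
(120, 966, 324.0, 239.9, [82.8, 85.1], [0.6421, 0.1369])
(130, 762, 324.0, 241.0, [60.4, 65.5], [0.6413, 0.1367])
(130, 608, 323.8, 241.8, [51.4, 52.9], [0.6407, 0.1366])
(130, 1474, 324.7, 238.8, [111.1, 114.1], [0.6431, 0.1367])
(130, 947, 323.9, 240.0, [82.4, 84.3], [0.642, 0.137])
(140, 729, 323.8, 241.2, [61.4, 66.1], [0.6411, 0.1367])
(140, 583, 323.8, 241.8, [50.5, 52.4], [0.6406, 0.1366])
(140, 1477, 324.7, 238.9, [111.4, 114.2], [0.643, 0.1367])
(140, 944, 323.9, 240.0, [81.9, 83.9], [0.642, 0.137])
(150, 733, 323.8, 241.2, [61.9, 66.6], [0.6411, 0.1367])
(150, 580, 323.8, 241.8, [49.9, 52.0], [0.6406, 0.1366])
(150, 1478, 324.7, 239.1, [111.7, 114.3], [0.6429, 0.1366])
(150, 935, 323.9, 240.1, [81.4, 83.5], [0.6419, 0.137])
(160, 502, 323.9, 242.1, [26.4, 39.3], [0.6404, 0.1364])
(160, 739, 323.8, 241.2, [62.3, 67.0], [0.6411, 0.1367])
(160, 576, 323.8, 241.9, [49.5, 51.6], [0.6406, 0.1366])
(160, 1592, 325.0, 239.9, [112.9, 115.2], [0.6423, 0.1362])
(160, 938, 323.9, 240.2, [80.8, 83.1], [0.6418, 0.1369])
(170, 464, 324.0, 241.5, [35.0, 41.0], [0.6409, 0.1365])
(170, 746, 323.8, 241.2, [62.7, 67.4], [0.6411, 0.1367])
(170, 571, 323.8, 241.9, [49.0, 51.2], [0.6406, 0.1366])
(170, 1557, 323.9, 240.8, [114.1, 117.0], [0.6414, 0.1368])
(170, 935, 323.9, 240.4, [80.0, 82.8], [0.6417, 0.1369])
```

View pics/w5c.png

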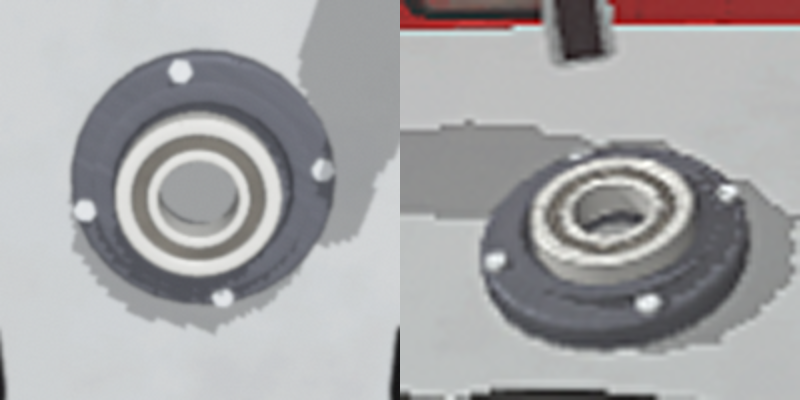

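Wrist and side crops: the bearing lies level inside the recess, its centre around wrist pixel (324,241). Next the spindle: look from above.

Call:
drive_tool(
  offset=[
    [0,0,-0.8],
    [-0.3,-0.2,-0.8],
    [-0.6,-0.3,-0.4],
    [-0.7,-0.4,0],
    [-0.7,-0.4,0],
    [-0.5,-0.3,0],
    [-0.3,-0.13,0],
    [0,0,0],
    [0,0,0],
    [0,0,0],
  ],
  turn=[
    [0,0,0],
    [0,0,0],
    [0,0,0],
    [0,0,0],
    [0,0,0],
    [0,0,0],
    [0,0,0],
    [0,0,0],
    [0,0,0],
    [0,0,0],
  ],
  hand=[1,1,1,1,1,1,1,1,1,1],
)

```text
time_s: 11.9
position: [0.5021, 0.1653, 0.2031]
tool_rot: [[0.957, 0.289, -0.0], [0.289, -0.957, -0.0], [-0.0, -0.0, -1.0]]
ft_force: [0.4, -0.7, -0.1]
grip_width: 0.0857
gripper_force: 0.0
```

```bash
python3 - <<'E'
from h import *
c5,_=np.load('w5.npy',allow_pickle=True)
print('bolts',np.mean([onz(c5,*p,.018) for p in((315,178.2),(385.5,228),(336,291.5),(267.5,248))],0))
c,s,im=snap('w6');print(s['position'],s['ft_force'])
p=proj(c,[[.5,.165,.104]])[0];print(p)
x,y=p.astype(int)
cv2.imwrite('pics/w6c.png',cv2.resize(im[y-100:y+100,x-100:x+100],(600,600),interpolation=2))
E
```

```text
bolts [0.63997035 0.13465014]
[0.50214883 0.16533085 0.20306654] [ 0.4460308  -0.6863676  -0.14273328]
[324.85474869 243.30918166]
```

View pics/w6c.png

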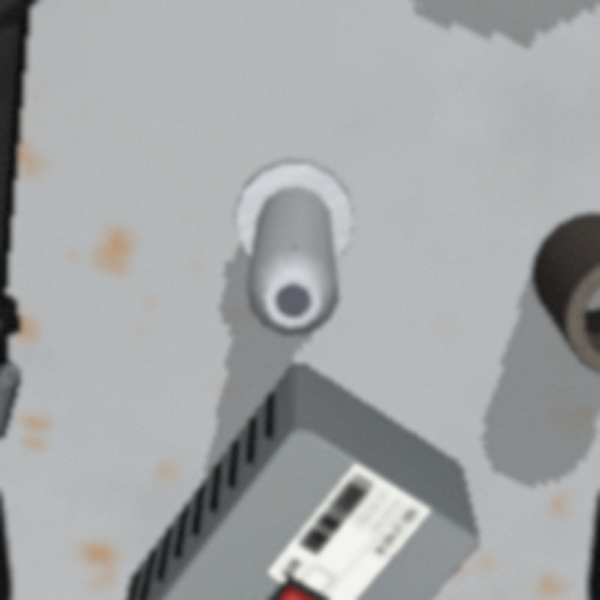

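Spindle stands upright: its top's dark dot at crop (293,299) = wrist (321.7,242.7), collar centred in column 295 (322.3).

```bash
python3 - <<'E'
from h import *
c,s=np.load('w6.npy',allow_pickle=True)
p=onz(c,321.7,242.7,.104);print(p,local([*p,.044],s))
print('collar',proj(c,circ(*p,.03,.019)).min(0)-[224,143],proj(c,circ(*p,.03,.019)).max(0)-[224,143])
E
```

```text
[0.49977929 0.16739984] [-0.04 -0.07  3.98]
collar [78.16054046 54.06851611] [118.0195878   92.60085805]
```

Call:
drive_tool(
  offset=[
    [-0.04,-0.07,0.3],
    [0,0,0.8],
    [0,0,0.9],
    [0,0,0.9],
    [0,0,0.6],
    [0,0,0.3],
    [0,0,0.15],
    [0,0,0],
    [0,0,0],
    [0,0,0],
  ],
  turn=[
    [0,0,0],
    [0,0,0],
    [0,0,0],
    [0,0,0],
    [0,0,0],
    [0,0,0],
    [0,0,0],
    [0,0,0],
    [0,0,0],
    [0,0,0],
  ],
  hand=[1,1,1,1,1,1,1,1,0.7,0.5],
)

```text
time_s: 13.2
position: [0.4995, 0.1678, 0.0459]
tool_rot: [[0.957, 0.29, 0.001], [0.29, -0.957, 0.0], [0.001, 0.0, -1.0]]
ft_force: [0.4, 0.5, 0.2]
grip_width: 0.0513
gripper_force: 0.0
```

Call:
drive_tool(
  offset=[
    [0,0,0],
    [0,0,0],
    [0,0,0],
    [0,0,0],
    [0,0,0],
    [0,0,0],
    [0,0,0],
    [0,0,0],
    [0,0,0],
    [0,0,0],
  ],
  turn=[
    [0,0,0],
    [0,0,0],
    [0,0,0],
    [0,0,0],
    [0,0,0],
    [0,0,0],
    [0,0,0],
    [0,0,0],
    [0,0,0],
    [0,0,0],
  ],
  hand=[0.4,0.35,0.3,0.25,0.2,0.15,0.15,0.15,0.15,0.15],
  newtons=60,
)

```text
time_s: 14.45
position: [0.4994, 0.1676, 0.0455]
tool_rot: [[0.957, 0.29, 0.001], [0.29, -0.957, -0.0], [0.0, 0.001, -1.0]]
ft_force: [1.3, -5.0, 5.9]
grip_width: 0.0229
gripper_force: 59.0
```

```bash
python3 - <<'E'
from h import *
c,s,im=snap('w7');print(s['position'],s['grip_width'],s['gripper_force'],s['ft_force'],s['wrist_torque'])
P=proj(camera_info('side'),[[.5,.167,.05]])[0].astype(int);u,v=P;sd=get_image('side')
cv2.imwrite('pics/w7c.png',np.hstack([im[130:480,120:520],cv2.resize(sd[v-50:v+50,u-50:u+50],(350,350),interpolation=2)]))
E
```

```text
[0.49942148 0.16756135 0.04552332] 0.022912327726182683 58.99920433759689 [ 1.27465449 -4.98437859  5.89820985] [-1.03029287 -0.03716811  0.01567125]
```

View pics/w7c.png

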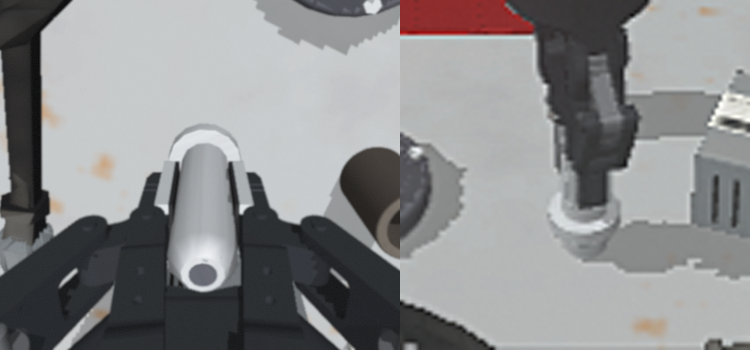

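Spindle held vertical between the pads in both views. Lift and stop short of the housing for a check look.

Call:
drive_tool(
  offset=[
    [0,0,-0.2],
    [0,0,-0.6],
    [0,0,-0.8],
    [0,0,-0.4],
    [0.4,0.6,0],
    [0.4,0.6,0],
    [0.2,0.4,0],
    [0,0.16,0],
    [0,0,0],
    [0,0,0],
  ],
  turn=[
    [0,0,0],
    [0,0,0],
    [0,0,0],
    [0,0,0],
    [0,0,0],
    [0,0,0],
    [0,0,0],
    [0,0,0],
    [0,0,0],
    [0,0,0],
  ],
  hand=[0.15,0.15,0.15,0.15,0.15,0.15,0.15,0.15,0.15,0.15],
  newtons=80,
)

```text
time_s: 15.8
position: [0.5572, 0.1126, 0.1253]
tool_rot: [[0.957, 0.29, -0.001], [0.29, -0.957, 0.0], [-0.0, -0.0, -1.0]]
ft_force: [0.5, -0.1, -2.5]
grip_width: 0.0223
gripper_force: 78.6
```

```bash
python3 - <<'E'
from h import *
c,s,im=snap('w8');print(s['position'],s['grip_width'],s['gripper_force'],s['ft_force'],s['wrist_torque'])
p=proj(c,[[.6408,.1367,.03]])[0];print(p)
for o in seal(im,c,*p,z=.030,half=45,thr=(120,180)):
    if o[1]>400:print(o)
g=im.max(2)
# dark dot on spindle top
p=proj(c,[[*s['position'][:2],s['position'][2]+.0585]])[0];print('top exp',p)
x,y=p.astype(int);m=g[y-15:y+15,x-15:x+15]<150;_,st,ce=blob(m,15,15);q=ce+[x-15,y-15];print(q,st,onz(c,*q,s['position'][2]+.0585))
E
```

```text
[0.55723105 0.11256287 0.12534379] 0.022302404886928053 78.56624901294708 [ 0.51863506 -0.12921087 -2.54730002] [-0.0393758  -0.00949697 -0.08945094]
[327.39054346 117.34572292]
(120, 416, 326.7, 121.4, [43.6, 46.6], [0.6383, 0.1364])
(120, 995, 328.5, 118.6, [69.2, 76.6], [0.6402, 0.1358])
(120, 1098, 328.0, 118.4, [59.3, 65.8], [0.6403, 0.1361])
(120, 403, 359.9, 82.8, [22.6, 36.3], [0.6669, 0.123])
(120, 466, 300.0, 92.4, [40.4, 47.1], [0.6503, 0.1581])
(130, 540, 327.0, 120.7, [43.0, 45.2], [0.6387, 0.1363])
(130, 857, 327.3, 119.4, [73.1, 76.7], [0.6395, 0.1364])
(130, 675, 327.3, 120.2, [58.0, 60.8], [0.6391, 0.1362])
(130, 409, 358.2, 84.3, [29.9, 35.9], [0.6658, 0.1238])
(130, 476, 305.8, 98.7, [46.6, 60.9], [0.6477, 0.1534])
(140, 686, 327.1, 120.4, [42.8, 44.5], [0.6389, 0.1363])
(140, 859, 327.3, 119.4, [73.7, 77.2], [0.6395, 0.1364])
(140, 672, 327.3, 120.2, [57.5, 60.3], [0.6391, 0.1362])
(140, 418, 357.1, 85.3, [32.3, 36.8], [0.665, 0.1243])
(140, 487, 312.8, 106.2, [53.3, 79.3], [0.6446, 0.1478])
(150, 804, 327.2, 120.2, [42.6, 44.1], [0.639, 0.1363])
(150, 867, 327.3,
[... 245 characters left out ...]
2], [0.6392, 0.1363])
(160, 873, 327.3, 119.4, [74.6, 78.1], [0.6396, 0.1364])
(160, 661, 327.3, 120.2, [56.7, 59.5], [0.6391, 0.1362])
(160, 435, 354.9, 87.3, [36.6, 39.1], [0.6634, 0.1252])
(160, 505, 374.0, 173.7, [97.2, 257.1], [0.615, 0.0951])
(170, 403, 292.4, 143.8, [24.6, 44.6], [0.6178, 0.1542])
(170, 529, 327.3, 120.0, [45.5, 46.9], [0.6392, 0.1363])
(170, 875, 327.3, 119.4, [75.0, 78.5], [0.6396, 0.1364])
(170, 657, 327.3, 120.2, [56.3, 59.1], [0.6391, 0.1362])
(170, 446, 352.6, 89.7, [39.9, 43.0], [0.6617, 0.1262])
(170, 523, 41.8, -198.0, [170.2, 742.9], [0.7558, 0.335])
top exp [327.59042274 406.22666781]
[323.27753304 404.39647577] [  0   3  25  22 454] [0.55754537 0.11406969]
```

Call:
drive_tool(
  offset=[
    [0.3,0.03,0],
    [0.6,0.03,0],
    [0.6,0,0],
    [0.45,0,0],
    [0.2,0,0.2],
    [0,0,0.4],
    [0,0,0.3],
    [0,0,0.2],
    [0,0,0],
    [0,0,0],
  ],
  turn=[
    [0,0,0],
    [0,0,0],
    [0,0,0],
    [0,0,0],
    [0,0,0],
    [0,0,0],
    [0,0,0],
    [0,0,0],
    [0,0,0],
    [0,0,0],
  ],
  hand=[0.15,0.15,0.15,0.15,0.15,0.15,0.15,0.15,0.15,0.15],
)

```text
time_s: 17.1
position: [0.6411, 0.1346, 0.0818]
tool_rot: [[0.957, 0.29, 0.001], [0.29, -0.957, 0.0], [0.001, 0.0, -1.0]]
ft_force: [0.4, 0.5, -3.0]
grip_width: 0.0225
gripper_force: 78.5
```

```bash
python3 - <<'E'
from h import *
s=observe();print(s['position'],local([.6404,.1352,.0555]))
out=[]
for n in('side','scene'):
    c=camera_info(n);u,v=proj(c,[[.64,.135,.05]])[0].astype(int);sd=get_image(n)
    out.append(cv2.resize(sd[v-40:v+40,u-40:u+40],(400,400),interpolation=2))
cv2.imwrite('pics/x9.png',np.hstack(out))
E
```

```text
[0.64108931 0.1345615  0.08184193] [-0.01 -0.02  0.66]
```

View pics/x9.png

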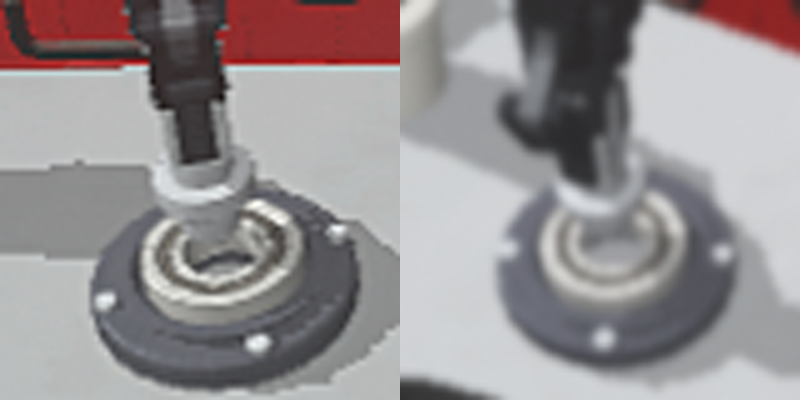

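Foot hangs just above the bore in both crops (side (222,240) over bore (222,258); scene likewise). Lower it.

Call:
drive_tool(
  offset=[
    [-0.01,-0.02,0.08],
    [0,0,0.08],
    [0,0,0.08],
    [0,0,0.08],
    [0,0,0.08],
    [0,0,0.08],
    [0,0,0.08],
    [0,0,0],
    [0,0,0],
    [0,0,0],
  ],
  turn=[
    [0,0,0],
    [0,0,0],
    [0,0,0],
    [0,0,0],
    [0,0,0],
    [0,0,0],
    [0,0,0],
    [0,0,0],
    [0,0,0],
    [0,0,0],
  ],
  hand=[0.15,0.15,0.15,0.15,0.15,0.15,0.15,0.15,0.15,0.15],
)

```text
time_s: 18.45
position: [0.6403, 0.1352, 0.0591]
tool_rot: [[0.957, 0.29, 0.0], [0.29, -0.957, 0.0], [0.0, 0.0, -1.0]]
ft_force: [-0.1, 0.7, -3.6]
grip_width: 0.0221
gripper_force: 78.5
```

Call:
drive_tool(
  offset=[
    [0,0,0.04],
    [0,0,0.03],
    [0,0,0.03],
    [0,0,0.02],
    [0,0,0],
    [0,0,0],
    [0,0,0],
    [0,0,0],
    [0,0,0],
    [0,0,0],
  ],
  turn=[
    [0,0,0],
    [0,0,0],
    [0,0,0],
    [0,0,0],
    [0,0,0],
    [0,0,0],
    [0,0,0],
    [0,0,0],
    [0,0,0],
    [0,0,0],
  ],
  hand=[0.15,0.15,0.15,0.15,0.15,0.15,0.15,0.15,0.15,0.15],
)

```text
time_s: 19.7
position: [0.6403, 0.1352, 0.0541]
tool_rot: [[0.957, 0.29, 0.0], [0.29, -0.957, 0.0], [0.0, -0.0, -1.0]]
ft_force: [0.5, 0.4, -3.1]
grip_width: 0.0225
gripper_force: 78.5
```

Call:
drive_tool(
  offset=[
    [0,0,0.02],
    [0,0,0.02],
    [0,0,0.02],
    [0,0,0.02],
    [0,0,0],
    [0,0,0],
    [0,0,0],
    [0,0,0],
    [0,0,0],
    [0,0,0],
  ],
  turn=[
    [0,0,0],
    [0,0,0],
    [0,0,0],
    [0,0,0],
    [0,0,0],
    [0,0,0],
    [0,0,0],
    [0,0,0],
    [0,0,0],
    [0,0,0],
  ],
  hand=[0.15,0.15,0.15,0.15,0.15,0.15,0.15,0.15,0.15,0.15],
)

```text
time_s: 20.95
position: [0.6406, 0.1353, 0.0528]
tool_rot: [[0.957, 0.29, 0.002], [0.29, -0.957, 0.0], [0.002, 0.0, -1.0]]
ft_force: [-3.8, -0.9, 10.0]
grip_width: 0.0222
gripper_force: 79.9
```

Call:
drive_tool(
  offset=[
    [0,0,-0.03],
    [0,0,0],
    [0,0,0],
    [0,0,0],
    [0,0,0],
    [0,0,-0.2],
    [0,0,-0.6],
    [0,0,-0.9],
    [0,0,-1],
    [0,0,-1],
  ],
  turn=[
    [0,0,0],
    [0,0,0],
    [0,0,0],
    [0,0,0],
    [0,0,0],
    [0,0,0],
    [0,0,0],
    [0,0,0],
    [0,0,0],
    [0,0,0],
  ],
  hand=[0.15,0.4,0.7,1,1,1,1,1,1,1],
)

```text
time_s: 22.2
position: [0.6402, 0.1352, 0.2021]
tool_rot: [[0.957, 0.29, 0.001], [0.29, -0.957, 0.0], [0.001, 0.0, -1.0]]
ft_force: [-1.1, 0.3, 0.7]
grip_width: 0.0854
gripper_force: 0.0
```

```bash
cat >> h.py <<'E'
def spin_top(c,im,x,y,z,h=12):
    u,v=proj(c,[[x,y,z]])[0].round().astype(int);g=cv2.resize(im.max(2)[v-h:v+h,u-h:u+h],None,fx=4,fy=4,interpolation=cv2.INTER_CUBIC)
    _,st,ce=blob(g<(int(g.min())+int(np.percentile(g,80)))//2,2*h*2,2*h*2);q=(ce-1.5)/4+[u-h,v-h];return q.round(1),st[4]/16,onz(c,*q,z).round(4)
E
python3 - <<'E'
from h import *
c6,s6=np.load('w6.npy',allow_pickle=True);print('ref',spin_top(c6,cv2.imread('pics/w6.png'),.5,.167,.104))
c,s,im=snap('w10');print(s['position'])
print(spin_top(c,im,.6404,.1365,.114))
u,v=proj(c,[[.64,.1352,.114]])[0].astype(int)
c2=camera_info('side');sd=get_image('side');a,b=proj(c2,[[.64,.135,.06]])[0].astype(int)
cv2.imwrite('pics/w10c.png',np.hstack([cv2.resize(im[v-100:v+100,u-100:u+100],(400,400)),cv2.resize(sd[b-50:b+50,a-50:a+50],(400,400),interpolation=2)]))
E
```

```text
ref (array([321.3, 242.8]), np.float64(89.9375), array([0.4996, 0.1677]))
[0.64015156 0.13524952 0.20209841]
(array([325.2, 243.3]), np.float64(87.8125), array([0.6418, 0.1358]))
```

Now over to the long bush, by a detour clear of the red case.

Call:
drive_tool(
  offset=[
    [-0.5,0,-0.3],
    [-0.9,0.1,0],
    [-0.9,0.2,0],
    [-0.9,0.4,0],
    [-0.8,0.7,0],
    [-0.7,0.8,0],
    [-0.6,0.8,0],
    [-0.5,0.7,0.2],
    [-0.34,0.5,0.4],
    [0,0,0],
  ],
  turn=[
    [0,0,0],
    [0,0,0],
    [0,0,0],
    [0,0,0],
    [0,0,0],
    [0,0,0],
    [0,0,0],
    [0,0,0],
    [0,0,0],
    [0,0,0],
  ],
  hand=[1,1,1,1,1,1,1,0.8,0.7,0.7],
)

```text
time_s: 23.55
position: [0.453, -0.0974, 0.1874]
tool_rot: [[0.958, 0.287, -0.002], [0.287, -0.958, 0.001], [-0.002, -0.001, -1.0]]
ft_force: [-0.1, 1.1, 0.4]
grip_width: 0.0598
gripper_force: 0.0
```

```bash
python3 - <<'E'
from h import *
c2,_=np.load('w2.npy',allow_pickle=True);print('carton',[onz(c2,*p,.056).round(3) for p in((545,233),(507,305))])
c,s,im=snap('w11');print(s['position'],s['grip_width'])
p=proj(c,[[.450,-.098,.062]])[0];print(p)
for o in seal(im,c,*p,z=.062,half=50,thr=(50,180)):
    if o[1]>250:print(o)
E
```

```text
carton [array([ 0.488, -0.144]), array([ 0.434, -0.144])]
[ 0.45303821 -0.09744016  0.18737042] 0.059802418578773865
[324.91936846 233.36442685]
(50, 359, 326.6, 233.9, [18.5, 37.1], [0.4499, -0.0995])
(60, 403, 326.4, 234.7, [20.8, 38.8], [0.4492, -0.0995])
(70, 400, 325.4, 236.7, [26.5, 38.2], [0.4474, -0.0992])
(70, 429, 324.8, 213.5, [33.0, 37.8], [0.4661, -0.093])
(80, 411, 325.4, 236.7, [27.9, 38.8], [0.4473, -0.0992])
(80, 445, 324.8, 213.9, [34.9, 38.9], [0.4658, -0.0932])
(90, 417, 325.2, 236.8, [28.7, 39.6], [0.4472, -0.0991])
(90, 470, 324.6, 216.2, [39.2, 40.5], [0.4639, -0.0936])
(100, 440, 325.1, 236.5, [30.4, 40.3], [0.4474, -0.0989])
(100, 486, 324.6, 217.5, [40.5, 42.9], [0.4628, -0.0939])
(110, 1085, 323.7, 227.1, [44.2, 57.8], [0.4549, -0.0955])
(120, 677, 324.9, 227.1, [49.1, 62.7], [0.4552, -0.0965])
(130, 663, 325.0, 227.5, [49.5, 64.0], [0.4548, -0.0966])
(140, 668, 324.9, 227.7, [50.0, 64.7], [0.4547, -0.0966])
(150, 953, 321.3, 239.3, [49.5, 97.8], [0.4442, -0.0966])
(160, 946, 321.2, 239.7, [50.3, 98.7], [0.4438, -0.0966])
(170, 954, 321.1, 239.8, [50.9, 99.1], [0.4437, -0.0966])
```

```bash
python3 - <<'E'
from h import *
c,s=np.load('w11.npy',allow_pickle=True);im=cv2.imread('pics/w11.png');g=im.max(2)
m,st,ce=blob(g<135,325,228);print(st)
rows=[(r,np.flatnonzero(m[r])[[0,-1]].tolist()) for r in range(st[1],st[1]+st[3],6)];print(rows)
for xy in((.45,-.098),(.453,-.098),(.45,-.101)):
    P=proj(c,circ(*xy,.062,.021));print(xy,P.min(0).round(1),P.max(0).round(1))
    P=proj(c,circ(*xy,0,.021));print('  bot',P.min(0).round(1),P.max(0).round(1))
print(s['tool_rot'])
E
```

```text
[ 300  195   51   64 2329]
[(195, [324, 327]), (201, [311, 339]), (207, [306, 344]), (213, [305, 346]), (219, [303, 347]), (225, [302, 348]), (231, [301, 349]), (237, [301, 349]), (243, [302, 348]), (249, [305, 344]), (255, [312, 336])]
(0.45, -0.098) [299.4 208.5] [350.5 257.1]
  bot [303.6 193.1] [345.9 234.1]
(0.453, -0.098) [300.3 205. ] [351.6 253.9]
  bot [304.5 190.2] [346.8 231.4]
(0.45, -0.101) [302.9 209.5] [353.9 258. ]
  bot [306.5 194. ] [348.8 234.9]
[[ 9.57855842e-01  2.87242655e-01 -1.96052814e-03]
 [ 2.87244863e-01 -9.57856713e-01  9.51468354e-04]
 [-1.60460274e-03 -1.47452116e-03 -9.99997626e-01]]
```

Call:
drive_tool(
  offset=[
    [0,0,0],
    [0,0,0],
    [0,0,0],
    [0,0,0],
    [0,0,0],
    [0,0,0],
    [0,0,0],
    [0,0,0],
    [0,0,0],
    [0,0,0],
  ],
  turn=[
    [0,0,-1],
    [0,0,-1],
    [0,0,-1],
    [0,0,-1],
    [0,0,-1],
    [0,0,-1],
    [0,0,-1],
    [0,0,-1],
    [0,0,-1],
    [0,0,0],
  ],
  hand=[0.7,0.7,0.7,0.7,0.7,0.7,0.7,0.7,0.7,0.7],
)

```text
time_s: 24.85
position: [0.4543, -0.0959, 0.1886]
tool_rot: [[0.328, 0.945, 0.001], [0.945, -0.328, -0.0], [0.0, 0.001, -1.0]]
ft_force: [-0.4, 0.2, -0.4]
grip_width: 0.06
gripper_force: 0.0
```

```bash
cat >> h.py <<'E'
def sil(im,c,x,y,h,thr=135):
    g=im.max(2);p=proj(c,[[x,y,h]])[0];m,st,ce=blob(g<thr,*p);P=proj(c,np.r_[circ(x,y,h,.021),circ(x,y,0,.021)])
    print('obs',st[0],st[1],st[0]+st[2],st[1]+st[3],'pred',P.min(0).round(1),(P.max(0)+1).round(1))
E
python3 - <<'E'
from h import *
c,s,im=snap('w12');print(s['position'],s['grip_width'],np.round(s['tool_rot'],3).tolist(),s['q'])
for z in (115,135):sil(im,c,.4488,-.0984,.062,z)
R=np.array(s['tool_rot'])
print(local([.4492,-.0997,.025]))
print(spin_top.__name__)
E
```

```text
[ 0.45425794 -0.09586728  0.18863656] 0.05995233396042531 [[0.328, 0.945, 0.001], [0.945, -0.328, -0.0], [0.0, 0.001, -1.0]] [-2.65837229e+01  1.55305865e+01  9.15425054e+01  1.17335067e-02
  7.28768800e+01 -7.43795160e+00]
obs 294 197 342 254 pred [293.1 195.2] [344.8 260. ]
obs 293 196 343 258 pred [293.1 195.2] [344.8 260. ]
[-0.13 -0.09  4.09]
spin_top
```

Call:
drive_tool(
  offset=[
    [-0.06,-0.05,0.4],
    [-0.06,-0.04,0.8],
    [0,0,0.8],
    [0,0,0.8],
    [0,0,0.6],
    [0,0,0.4],
    [0,0,0.2],
    [0,0,0.1],
    [0,0,0],
    [0,0,0],
  ],
  turn=[
    [0,0,0],
    [0,0,0],
    [0,0,0],
    [0,0,0],
    [0,0,0],
    [0,0,0],
    [0,0,0],
    [0,0,0],
    [0,0,0],
    [0,0,0],
  ],
  hand=[0.7,0.7,0.7,0.7,0.7,0.7,0.7,0.7,0.7,0.7],
)

```text
time_s: 26.15
position: [0.4491, -0.1002, 0.0246]
tool_rot: [[0.328, 0.945, 0.001], [0.945, -0.328, -0.0], [-0.0, 0.001, -1.0]]
ft_force: [0.0, 0.5, 0.1]
grip_width: 0.0599
gripper_force: 0.0
```

Call:
drive_tool(
  offset=[
    [0,0,0],
    [0,0,0],
    [0,0,0],
    [0,0,0],
    [0,0,0],
    [0,0,0],
    [0,0,0],
    [0,0,0],
    [0,0,0],
    [0,0,0],
  ],
  turn=[
    [0,0,0],
    [0,0,0],
    [0,0,0],
    [0,0,0],
    [0,0,0],
    [0,0,0],
    [0,0,0],
    [0,0,0],
    [0,0,0],
    [0,0,0],
  ],
  hand=[0.6,0.5,0.45,0.4,0.35,0.3,0.3,0.3,0.3,0.3],
  newtons=60,
)

```text
time_s: 27.4
position: [0.449, -0.1001, 0.0245]
tool_rot: [[0.328, 0.945, 0.0], [0.945, -0.328, -0.0], [-0.0, 0.001, -1.0]]
ft_force: [-1.1, -0.2, 5.5]
grip_width: 0.0408
gripper_force: 59.8
```

Call:
drive_tool(
  offset=[
    [0,0,-0.2],
    [0,0,-0.6],
    [0,0,-0.9],
    [0,0,-0.9],
    [0.4,0,-0.8],
    [0.8,-0.1,-0.2],
    [0.9,-0.1,0],
    [0.8,-0.1,0],
    [0.6,-0.1,0],
    [0.3,-0.1,0],
  ],
  turn=[
    [0,0,0],
    [0,0,0],
    [0,0,0],
    [0,0,0],
    [0,0,0],
    [0,0,0],
    [0,0,0],
    [0,0,0],
    [0,0,0],
    [0,0,0],
  ],
  hand=[0.3,0.3,0.3,0.3,0.3,0.3,0.3,0.3,0.3,0.3],
  newtons=80,
)

```text
time_s: 28.65
position: [0.4796, 0.0511, 0.1682]
tool_rot: [[0.327, 0.945, -0.001], [0.945, -0.327, 0.0], [-0.0, -0.001, -1.0]]
ft_force: [0.2, 0.7, -2.7]
grip_width: 0.0404
gripper_force: 81.2
```

Call:
drive_tool(
  offset=[
    [0,0.2,0],
    [0.1,0.5,0],
    [0.2,0.6,0],
    [0.3,0.6,0],
    [0.2,0.6,0],
    [0.2,0.4,0],
    [0.08,0.2,0],
    [0,0,0],
    [0,0,0],
    [0,0,0],
  ],
  turn=[
    [0,0,0],
    [0,0,0],
    [0,0,0],
    [0,0,0],
    [0,0,0],
    [0,0,0],
    [0,0,0],
    [0,0,0],
    [0,0,0],
    [0,0,0],
  ],
  hand=[0.3,0.3,0.3,0.3,0.3,0.3,0.3,0.3,0.3,0.3],
)

```text
time_s: 29.9
position: [0.6108, 0.0501, 0.1684]
tool_rot: [[0.328, 0.945, -0.0], [0.945, -0.328, -0.0], [-0.0, 0.0, -1.0]]
ft_force: [-0.8, 0.1, -2.7]
grip_width: 0.0403
gripper_force: 81.3
```

```bash
python3 - <<'E'
from h import *
c,s,im=snap('w13');print(s['position'],s['grip_width'],s['ft_force'])
for z in(.114,):print(proj(c,[[.6412,.135,z]]),spin_top(c,im,.6412,.135,z))
# collar check: bright ring vs dark
p=proj(c,[[.6402,.1355,.03]])[0];print(p)
for o in seal(im,c,*p,z=.030,half=45,thr=(130,160)):
    if o[1]>350:print(o)
cv2.imwrite('pics/w13c.png',im)
E
```

```text
[0.61079278 0.05007697 0.16835138] 0.04030320520949141 [-0.79088619  0.11653885 -2.74023798]
[[325.62425852 111.90029114]] (array([324.4, 111.5]), np.float64(194.4375), array([0.6406, 0.1354]))
[323.50196676 114.78794545]
(130, 387, 339.1, 96.2, [50.7, 80.2], [0.6558, 0.1443])
(130, 827, 321.3, 116.2, [55.8, 59.5], [0.6383, 0.1351])
(130, 509, 317.4, 123.2, [68.6, 82.2], [0.6336, 0.1312])
(130, 1774, 321.1, 115.4, [100.3, 100.6], [0.6383, 0.1357])
(130, 945, 321.6, 113.6, [79.8, 84.8], [0.6391, 0.1368])
(140, 450, 327.7, 108.3, [39.9, 48.3], [0.6448, 0.1389])
(140, 731, 320.9, 113.9, [62.7, 65.7], [0.6385, 0.1367])
(140, 613, 323.5, 113.1, [52.4, 54.3], [0.6406, 0.1367])
(140, 1434, 322.0, 114.2, [101.8, 104.1], [0.6392, 0.1363])
(140, 931, 321.6, 113.5, [79.4, 84.1], [0.6391, 0.1369])
(150, 479, 325.7, 110.0, [38.3, 44.0], [0.643, 0.1382])
(150, 742, 320.9, 113.9, [63.3, 66.2], [0.6385, 0.1367])
(150, 605, 323.4, 113.1, [51.7, 53.8], [0.6405, 0.1367])
(150, 1437, 322.1, 114.2, [102.1, 104.2], [0.6393, 0.1362])
(150, 931, 321.6, 113.4, [79.1, 83.7], [0.6391, 0.1369])
```

Call:
drive_tool(
  offset=[
    [0.2,0.04,0],
    [0.5,0,0],
    [0.6,0,0],
    [0.5,0,0],
    [0.3,0,0],
    [0.14,0,0.1],
    [0,0,0.3],
    [0,0,0.2],
    [0,0,0.05],
    [0,0,0],
  ],
  turn=[
    [0,0,0],
    [0,0,0],
    [0,0,0],
    [0,0,0],
    [0,0,0],
    [0,0,0],
    [0,0,0],
    [0,0,0],
    [0,0,0],
    [0,0,0],
  ],
  hand=[0.3,0.3,0.3,0.3,0.3,0.3,0.3,0.3,0.3,0.3],
)

```text
time_s: 31.2
position: [0.6422, 0.134, 0.1421]
tool_rot: [[0.329, 0.944, -0.0], [0.944, -0.329, -0.0], [-0.0, -0.0, -1.0]]
ft_force: [0.3, -0.7, -3.1]
grip_width: 0.0407
gripper_force: 81.2
```

```bash
python3 - <<'E'
from h import *
s=observe();print(s['position'],local([.6417,.1342,.0645]))
out=[]
for n in('side','scene','wrist'):
    c=camera_info(n);sd=get_image(n);u,v=proj(c,[[.64,.135,.1]])[0].astype(int);k=45 if n!='wrist' else 90;print(n,u,v)
    cv2.imwrite(f'pics/y14{n}.png',sd);v=min(v,479-k);out.append(cv2.resize(sd[v-k:v+k,u-k:u+k],(266,400),interpolation=2) if 0 else cv2.resize(sd[v-k:v+k,u-k:u+k],(266,266),interpolation=2))
cv2.imwrite('pics/y14.png',np.hstack(out))
E
```

```text
[0.64216293 0.13396423 0.14211906] [ 0.   -0.01  1.94]
side 228 249
scene 250 218
wrist 319 273
```

View pics/y14.png

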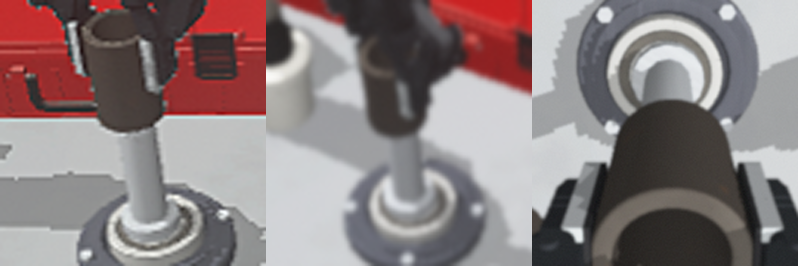

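Crops (side, scene, wrist): bush upright over the spindle, but the spindle axis seems displaced a few mm right of the bush axis in all three; measure edge rows.

```bash
python3 - <<'E'
from h import *
s=observe();b=np.array(s['position'])
for n in('side','scene','wrist'):
    c=camera_info(n);im=cv2.imread(f'pics/y14{n}.png').astype(int);g=im.max(2)
    for z in(.05,.07,.09,.10):
        u,v=proj(c,[[.641,.135,z]])[0];r=int(round(v))
        d=proj(c,[[.641,.135,z-.01],[.641,.135,z+.01]]);
        print(n,z,round(u,1),r,g[r,int(u)-16:int(u)+17].tolist())
    for z in(.125,.14,.16):
        u,v=proj(c,[[*b[:2],z]])[0];r=int(round(v))
        if r<478: print(n,'bush',z,round(u,1),r,g[r,int(u)-18:int(u)+19].tolist())
E
```

```text
side 0.05 231.3 271 [145, 145, 146, 147, 148, 147, 139, 119, 111, 111, 108, 150, 182, 171, 163, 156, 148, 142, 141, 137, 134, 129, 119, 98, 185, 190, 182, 214, 224, 217, 189, 152, 124]
side 0.07 230.0 262 [197, 198, 197, 198, 197, 198, 197, 197, 196, 194, 195, 190, 182, 176, 171, 161, 153, 146, 144, 140, 138, 133, 126, 113, 126, 181, 199, 194, 194, 193, 194, 194, 194]
side 0.09 228.6 254 [193, 194, 193, 193, 193, 193, 192, 194, 193, 193, 195, 189, 179, 175, 171, 162, 153, 146, 144, 142, 138, 134, 128, 110, 122, 178, 197, 193, 193, 193, 193, 193, 193]
side 0.1 228.0 250 [194, 193, 193, 194, 193, 193, 194, 193, 192, 195, 194, 193, 184, 180, 162, 157, 164, 146, 146, 144, 141, 136, 129, 120, 114, 172, 200, 194, 193, 193, 192, 193, 193]
side bush 0.125 225.6 238 [117, 118, 120, 121, 120, 120, 118, 103, 76, 80, 80, 80, 78, 77, 76, 76, 73, 72, 73, 75, 74, 74, 72, 71, 70, 69, 69, 68, 66, 62, 53, 111, 145, 145, 145, 149, 149]
side bush 0.14 224.5 232 [151, 150, 149, 149, 148, 149, 151, 136, 73, 79, 79, 79, 79, 79, 77, 74, 72, 72, 71, 72, 70, 72, 71, 70, 69, 54, 112, 171, 166, 130, 87, 60, 67,
[... 1985 characters left out ...]
, 63, 62, 64, 63, 63]
wrist 0.1 321.4 273 [49, 49, 49, 50, 49, 50, 51, 52, 52, 54, 51, 52, 54, 55, 54, 57, 57, 58, 57, 59, 57, 59, 59, 57, 60, 61, 61, 63, 61, 62, 63, 62, 63]
wrist bush 0.125 324.1 294 [49, 48, 51, 52, 53, 51, 54, 54, 55, 54, 53, 56, 56, 58, 57, 59, 55, 58, 58, 61, 57, 59, 61, 59, 64, 61, 62, 62, 63, 63, 62, 64, 64, 63, 61, 66, 64]
wrist bush 0.14 324.1 308 [49, 49, 53, 52, 53, 51, 53, 55, 54, 56, 56, 56, 57, 57, 57, 60, 56, 57, 62, 61, 60, 61, 62, 60, 61, 63, 63, 61, 63, 62, 64, 64, 64, 65, 63, 67, 65]
wrist bush 0.16 324.3 333 [41, 43, 41, 42, 45, 44, 44, 44, 45, 43, 47, 44, 46, 45, 44, 43, 44, 45, 43, 45, 47, 46, 44, 45, 46, 45, 45, 44, 45, 47, 46, 45, 46, 44, 45, 45, 46]
```

```bash
python3 - <<'E'
from h import *
b=np.array([.6422,.134])
for n in('side','scene','wrist'):
    c=camera_info(n);im=cv2.imread(f'pics/y14{n}.png');g=cv2.GaussianBlur(im,(3,3),0).astype(int)
    for nm,xy,r,zs in(('sp',(.641,.135),.012,(.06,.07,.08,.09)),('bush',b,.021,(.125,.13,.135))):
        for z in zs:
            P=proj(c,circ(*xy,z,r));lo,hi=P[:,0].min(),P[:,0].max();u,v=proj(c,[[*xy,z]])[0];v=int(round(v));row=g[min(v,479)]
            if n=='wrist' and nm=='sp': v=int(P[:,1].min())
            d=np.abs(np.diff(row,axis=0)).sum(1)
            f=lambda e:(lambda w:round(float((np.arange(len(w))*w).sum()/w.sum()+int(e)-5+.5),1))(d[int(e)-5:int(e)+6]**2)
            print(n,nm,z,'pred',lo.round(1),hi.round(1),'obs',f(lo),f(hi),'pk',d[int(lo)-5:int(lo)+6].max(),d[int(hi)-5:int(hi)+6].max())
E
```

```text
side sp 0.06 pred 224.2 237.1 obs 226.5 236.8 pk 39 30
side sp 0.07 pred 223.5 236.5 obs 225.0 237.4 pk 24 109
side sp 0.08 pred 222.8 235.9 obs 225.2 236.8 pk 23 103
side sp 0.09 pred 222.0 235.2 obs 225.3 236.3 pk 25 104
side bush 0.125 pred 213.8 237.5 obs 215.0 238.2 pk 27 72
side bush 0.13 pred 213.4 237.2 obs 214.2 237.6 pk 60 54
side bush 0.135 pred 213.0 236.8 obs 213.5 235.0 pk 55 78
scene sp 0.06 pred 246.3 257.7 obs 245.4 258.6 pk 34 77
scene sp 0.07 pred 245.9 257.3 obs 244.9 256.0 pk 15 20
scene sp 0.08 pred 245.4 257.0 obs 247.5 256.6 pk 20 36
scene sp 0.09 pred 245.0 256.6 obs 246.7 258.1 pk 24 50
scene bush 0.125 pred 238.7 259.5 obs 238.6 258.9 pk 105 148
scene bush 0.13 pred 238.5 259.3 obs 238.3 259.7 pk 132 133
scene bush 0.135 pred 238.2 259.2 obs 238.2 260.3 pk 136 148
wrist sp 0.06 pred 304.5 338.8 obs 301.4 340.0 pk 75 85
wrist sp 0.07 pred 303.8 339.4 obs 303.1 342.3 pk 30 110
wrist sp 0.08 pred 303.0 340.1 obs 297.9 339.6 pk 53 3
wrist sp 0.09 pred 302.1 340.9 obs 302.4 339.8 pk 3 3
wrist bush 0.125 pred 283.8 364.1 obs 280.6 366.4 pk 128 134
wrist bush 0.13 pred 282.7 365.3 obs 279.1 368.0 pk 22 40
wrist bush 0.135 pred 281.6 366.4 obs 279.2 367.3 pk 17 33
```

Call:
drive_tool(
  offset=[
    [0,-0.055,0],
    [0,0,0],
    [0,0,0.05],
    [0,0,0.08],
    [0,0,0.08],
    [0,0,0.08],
    [0,0,0.08],
    [0,0,0.08],
    [0,0,0],
    [0,0,0],
  ],
  turn=[
    [0,0,0],
    [0,0,0],
    [0,0,0],
    [0,0,0],
    [0,0,0],
    [0,0,0],
    [0,0,0],
    [0,0,0],
    [0,0,0],
    [0,0,0],
  ],
  hand=[0.3,0.3,0.3,0.3,0.3,0.3,0.3,0.3,0.3,0.3],
)

```text
time_s: 32.6
position: [0.6401, 0.135, 0.1242]
tool_rot: [[0.328, 0.945, 0.0], [0.945, -0.328, -0.0], [0.0, 0.0, -1.0]]
ft_force: [-0.3, -0.2, -3.3]
grip_width: 0.0404
gripper_force: 81.2
```

Call:
drive_tool(
  offset=[
    [0,0,0.1],
    [0,0,0.15],
    [0,0,0.2],
    [0,0,0.2],
    [0,0,0.2],
    [0,0,0.2],
    [0,0,0.15],
    [0,0,0.1],
    [0,0,0],
    [0,0,0],
  ],
  turn=[
    [0,0,0],
    [0,0,0],
    [0,0,0],
    [0,0,0],
    [0,0,0],
    [0,0,0],
    [0,0,0],
    [0,0,0],
    [0,0,0],
    [0,0,0],
  ],
  hand=[0.3,0.3,0.3,0.3,0.3,0.3,0.3,0.3,0.3,0.3],
)

```text
time_s: 33.85
position: [0.6402, 0.135, 0.0724]
tool_rot: [[0.328, 0.945, 0.001], [0.945, -0.328, 0.0], [0.0, 0.001, -1.0]]
ft_force: [-0.1, -0.6, -2.9]
grip_width: 0.0401
gripper_force: 81.2
```

Call:
drive_tool(
  offset=[
    [0,0,0.04],
    [0,0,0.04],
    [0,0,0.03],
    [0,0,0.03],
    [0,0,0.03],
    [0,0,0.02],
    [0,0,0],
    [0,0,0],
    [0,0,0],
    [0,0,0],
  ],
  turn=[
    [0,0,0],
    [0,0,0],
    [0,0,0],
    [0,0,0],
    [0,0,0],
    [0,0,0],
    [0,0,0],
    [0,0,0],
    [0,0,0],
    [0,0,0],
  ],
  hand=[0.3,0.3,0.3,0.3,0.3,0.3,0.3,0.3,0.3,0.3],
)

```text
time_s: 35.1
position: [0.64, 0.135, 0.0646]
tool_rot: [[0.328, 0.945, 0.0], [0.945, -0.328, 0.0], [0.0, 0.0, -1.0]]
ft_force: [-0.1, -0.3, -2.7]
grip_width: 0.0403
gripper_force: 81.2
```

Call:
drive_tool(
  offset=[
    [0,0,0.02],
    [0,0,0.02],
    [0,0,0.01],
    [0,0,0],
    [0,0,0],
    [0,0,0],
    [0,0,0],
    [0,0,0],
    [0,0,0],
    [0,0,0],
  ],
  turn=[
    [0,0,0],
    [0,0,0],
    [0,0,0],
    [0,0,0],
    [0,0,0],
    [0,0,0],
    [0,0,0],
    [0,0,0],
    [0,0,0],
    [0,0,0],
  ],
  hand=[0.3,0.3,0.3,0.3,0.3,0.3,0.3,0.3,0.3,0.3],
)

```text
time_s: 36.35
position: [0.64, 0.135, 0.0625]
tool_rot: [[0.328, 0.945, -0.0], [0.945, -0.328, -0.0], [-0.0, -0.0, -1.0]]
ft_force: [0.3, 0.2, -2.8]
grip_width: 0.0405
gripper_force: 81.2
```

Call:
drive_tool(
  offset=[
    [0,0,0.02],
    [0,0,0.02],
    [0,0,0.02],
    [0,0,0],
    [0,0,0],
    [0,0,0],
    [0,0,0],
    [0,0,0],
    [0,0,0],
    [0,0,0],
  ],
  turn=[
    [0,0,0],
    [0,0,0],
    [0,0,0],
    [0,0,0],
    [0,0,0],
    [0,0,0],
    [0,0,0],
    [0,0,0],
    [0,0,0],
    [0,0,0],
  ],
  hand=[0.3,0.3,0.3,0.3,0.3,0.3,0.3,0.3,0.3,0.3],
)

```text
time_s: 37.6
position: [0.6402, 0.1351, 0.0616]
tool_rot: [[0.328, 0.945, 0.001], [0.945, -0.328, 0.0], [0.0, 0.001, -1.0]]
ft_force: [-4.0, 0.1, 8.2]
grip_width: 0.0406
gripper_force: 82.7
```

Call:
drive_tool(
  offset=[
    [0,0,-0.03],
    [0,0,0],
    [0,0,0],
    [0,0,0],
    [0,0,-0.2],
    [0,0,-0.5],
    [0,0,-0.8],
    [0,0,-1],
    [0,0,-0.9],
    [0,0,0],
  ],
  turn=[
    [0,0,0],
    [0,0,0],
    [0,0,0],
    [0,0,0],
    [0,0,0],
    [0,0,0],
    [0,0,0],
    [0,0,0],
    [0,0,0],
    [0,0,0],
  ],
  hand=[0.35,0.5,0.7,0.8,0.8,0.8,0.8,0.8,0.9,1],
)

```text
time_s: 38.85
position: [0.6411, 0.1351, 0.2011]
tool_rot: [[0.328, 0.945, 0.007], [0.945, -0.328, 0.0], [0.002, 0.006, -1.0]]
ft_force: [0.3, -0.5, 0.1]
grip_width: 0.0856
gripper_force: 0.0
```

```bash
python3 - <<'E'
from h import *
c,s,im=snap('w15');print(s['position'],s['q'][0],s['q'][5])
g=im.max(2)
p=proj(c,[[.64,.135,.102]])[0];print(p)
x,y=p.astype(int)
m,st,ce=blob(g[:,:]<115,*p);print('bush blob',st)
P=proj(c,np.r_[circ(.64,.135,.102,.021),circ(.64,.135,.04,.021)]);print('pred',P.min(0),P.max(0))
print('spindle top',spin_top(c,im,.64,.135,.114))
print(g[y-40:y+41:8,x-48:x+49:6])
# bearing 2 from w8/w3 etc
print(local([.384,.306,.2]))
E
```

```text
[0.64110235 0.13512304 0.20110095] 1.5700849826956518 20.731247906155087
[321.65535607 242.59424733]
bush blob [ 270  160   90  103 4454]
pred [293.57121953 197.72759376] [349.69060197 268.38131383]
spindle top (array([322.4, 245.6]), np.float64(73.625), array([0.6411, 0.1367]))
[[104  90  86 173 155 102  45  49  53  57  61 115 219  90 117 116 120]
 [106  89  84 163  89  42  45  47  53  56  63  63 144 201 101 118 118]
 [ 85  87  83 162  87  43 103 109 105 107 107  76 116 196 106 118 117]
 [ 90  87  88 153  77 110  94 116 141 154  96 109 107  97 115 116 121]
 [153  88  88  85 101  58 107 142 187 204 181  38 122 111 118 115 151]
 [154 153  87 106  85  44 116 222 115 172 213  73 121 142 180 147 153]
 [151 155 154 169  79  84  81 214 126 191 165  88 114  89 154 152 153]
 [198 202 185 152 152 125  86 103  96  98 116 118 153 152 149 152 152]
 [201 202 201 200 200 199 200 201 201 203 159 156 154 186 203 203 204]
 [196 199 199 200 201 201 202 201 202 205 204 204 203 204 203 205 204]
 [198 197 199 201 201 202 202 199 199 202 203 204 204 204 204 204 205]]
[ 1.93 -7.46 -0.05]
```

Bush is on over the spindle (dark ring around bright spindle tip at (322,245)). On to bearing 2.

Call:
drive_tool(
  offset=[
    [0.1,-0.4,0],
    [0.2,-0.8,0],
    [0.23,-0.9,0],
    [0.24,-0.94,0],
    [0.24,-0.94,0],
    [0.24,-0.94,0],
    [0.24,-0.94,0],
    [0.2,-0.8,0],
    [0.16,-0.55,0],
    [0.08,-0.25,0],
  ],
  turn=[
    [0,0,0],
    [0,0,0],
    [0,0,0],
    [0,0,0],
    [0,0,0],
    [0,0,0],
    [0,0,0],
    [0,0,0],
    [0,0,0],
    [0,0,0],
  ],
  hand=[1,1,1,1,1,1,1,1,1,1],
)

```text
time_s: 40.15
position: [0.3823, 0.3062, 0.1966]
tool_rot: [[0.327, 0.945, -0.002], [0.945, -0.327, -0.001], [-0.001, -0.001, -1.0]]
ft_force: [0.4, -0.2, -0.1]
grip_width: 0.0855
gripper_force: 0.0
```

Call:
drive_tool(
  offset=[
    [0,0,0.2],
    [0,0,0.3],
    [0,0,0.3],
    [0,0,0.3],
    [0,0,0.3],
    [0,0,0.3],
    [0,0,0.2],
    [0,0,0.1],
    [0,0,0],
    [0,0,0],
  ],
  turn=[
    [0,0,-1],
    [0,0,-1],
    [0,0,-1],
    [0,0,-1],
    [0,0,-1],
    [0,0,-1],
    [0,0,-0.5],
    [0,0,0],
    [0,0,0],
    [0,0,0],
  ],
  hand=[1,1,1,1,1,1,1,1,1,1],
)

```text
time_s: 41.4
position: [0.3837, 0.3059, 0.1175]
tool_rot: [[-0.339, 0.941, 0.0], [0.941, 0.339, 0.0], [0.0, 0.0, -1.0]]
ft_force: [-0.4, -0.1, 0.2]
grip_width: 0.0855
gripper_force: 0.0
```

```bash
python3 - <<'E'
from h import *
c,s,im=snap('w16');print(s['position'],np.round(s['tool_rot'],3).tolist())
for xy in((.3835,.307),):
    p=proj(c,[[*xy,.016]])[0];print(p)
    for o in seal(im,c,*p,z=.016,half=50,thr=(110,160)):
        if o[1]>450:print(o)
E
```

```text
[0.38373449 0.30592295 0.11752949] [[-0.339, 0.941, 0.0], [0.941, 0.339, 0.0], [0.0, 0.0, -1.0]]
[322.59459124 239.07763718]
(120, 733, 323.2, 230.9, [61.6, 64.2], [0.3817, 0.3133])
(120, 588, 323.1, 231.4, [50.2, 52.6], [0.3818, 0.3128])
(130, 728, 323.1, 230.9, [62.2, 65.0], [0.3817, 0.3132])
(130, 581, 323.1, 231.4, [49.5, 51.8], [0.3818, 0.3128])
(130, 502, -44.3, -1100.7, [436.8, 2679.1], [0.1183, 0.6958])
(140, 735, 323.1, 230.9, [62.6, 65.5], [0.3817, 0.3132])
(140, 570, 323.1, 231.4, [49.0, 51.3], [0.3818, 0.3128])
(140, 555, 337.8, 278.3, [116.6, 183.2], [0.4057, 0.2804])
(150, 482, 324.7, 232.8, [34.8, 38.6], [0.3833, 0.3122])
(150, 732, 323.1, 230.9, [63.0, 66.0], [0.3817, 0.3132])
(150, 565, 323.0, 231.5, [48.6, 50.9], [0.3818, 0.3128])
(150, 1091, 373.2, 269.0, [105.6, 235.7], [0.4288, 0.2972])
```

Call:
drive_tool(
  offset=[
    [0.18,0.01,0.3],
    [0,0,0.6],
    [0,0,0.7],
    [0,0,0.6],
    [0,0,0.35],
    [0,0,0.18],
    [0,0,0.06],
    [0,0,0],
    [0,0,0],
    [0,0,0],
  ],
  turn=[
    [0,0,0],
    [0,0,0],
    [0,0,0],
    [0,0,0],
    [0,0,0],
    [0,0,0],
    [0,0,0],
    [0,0,0],
    [0,0,0],
    [0,0,0],
  ],
  hand=[1,1,1,1,1,1,1,1,0.85,0.75],
)

```text
time_s: 42.7
position: [0.3816, 0.3129, 0.0061]
tool_rot: [[-0.339, 0.941, 0.001], [0.941, 0.339, 0.0], [0.0, 0.001, -1.0]]
ft_force: [0.3, 0.8, -0.2]
grip_width: 0.0638
gripper_force: 0.0
```

Call:
drive_tool(
  offset=[
    [0,0,0],
    [0,0,0],
    [0,0,0],
    [0,0,0],
    [0,0,0],
    [0,0,0],
    [0,0,0],
    [0,0,0],
    [0,0,0],
    [0,0,0],
  ],
  turn=[
    [0,0,0],
    [0,0,0],
    [0,0,0],
    [0,0,0],
    [0,0,0],
    [0,0,0],
    [0,0,0],
    [0,0,0],
    [0,0,0],
    [0,0,0],
  ],
  hand=[0.7,0.65,0.6,0.6,0.6,0.6,0.6,0.6,0.6,0.6],
  newtons=60,
)

```text
time_s: 43.95
position: [0.3815, 0.3129, 0.0069]
tool_rot: [[-0.339, 0.941, 0.001], [0.941, 0.339, 0.0], [0.0, 0.001, -1.0]]
ft_force: [-2.8, -2.1, 13.2]
grip_width: 0.0583
gripper_force: 60.9
```

Call:
drive_tool(
  offset=[
    [0,0,-0.2],
    [0,0,-0.6],
    [0,0,-0.9],
    [0,0,-0.9],
    [0,0,-0.9],
    [0,0,-0.6],
    [0,0,0],
    [0,0,0],
    [0,0,0],
    [0,0,0],
  ],
  turn=[
    [0,0,0],
    [0,0,0],
    [0,0,0.5],
    [0,0,1],
    [0,0,1],
    [0,0,1],
    [0,0,1],
    [0,0,1],
    [0,0,1],
    [0,0,0],
  ],
  hand=[0.6,0.6,0.6,0.6,0.6,0.6,0.6,0.6,0.6,0.6],
  newtons=70,
)

```text
time_s: 45.2
position: [0.3812, 0.3127, 0.1697]
tool_rot: [[0.327, 0.945, -0.0], [0.945, -0.327, -0.0], [-0.0, -0.0, -1.0]]
ft_force: [-0.1, 0.2, -2.6]
grip_width: 0.0572
gripper_force: 75.2
```

```bash
python3 - <<'E'
from h import *
s=observe();print(s['position'],s['grip_width'],np.round(s['tool_rot'],3).tolist(),local([.611,.05,.172]))
E
```

```text
[0.38124599 0.31270808 0.1697285 ] 0.05718465222156512 [[0.327, 0.945, -0.0], [0.945, -0.327, -0.0], [-0.0, -0.0, -1.0]] [-4.32  7.58 -0.06]
```

Call:
drive_tool(
  offset=[
    [-0.2,0.4,0],
    [-0.48,0.85,0],
    [-0.52,0.93,0],
    [-0.52,0.93,0],
    [-0.52,0.93,0],
    [-0.52,0.93,0],
    [-0.52,0.93,0],
    [-0.52,0.85,0],
    [-0.35,0.55,0],
    [-0.17,0.28,0],
  ],
  turn=[
    [0,0,0],
    [0,0,0],
    [0,0,0],
    [0,0,0],
    [0,0,0],
    [0,0,0],
    [0,0,0],
    [0,0,0],
    [0,0,0],
    [0,0,0],
  ],
  hand=[0.6,0.6,0.6,0.6,0.6,0.6,0.6,0.6,0.6,0.6],
)

```text
time_s: 46.45
position: [0.6118, 0.048, 0.1693]
tool_rot: [[0.329, 0.944, -0.001], [0.944, -0.329, -0.0], [-0.0, -0.0, -1.0]]
ft_force: [0.0, 0.6, -2.1]
grip_width: 0.0572
gripper_force: 75.2
```

Call:
drive_tool(
  offset=[
    [0,0,0],
    [0,0,0],
    [0,0,0],
    [0,0,0],
    [0,0,0],
    [0,0,0],
    [0,0,0],
    [0,0,0],
    [0,0,0],
    [0,0,0],
  ],
  turn=[
    [0,0,0],
    [0,0,0],
    [0,0,0],
    [0,0,0],
    [0,0,0],
    [0,0,0],
    [0,0,0],
    [0,0,0],
    [0,0,0],
    [0,0,0],
  ],
  hand=[0.6,0.6,0.6,0.6,0.6,0.6,0.6,0.6,0.6,0.6],
)

```text
time_s: 47.7
position: [0.6111, 0.05, 0.1697]
tool_rot: [[0.328, 0.945, 0.0], [0.945, -0.328, 0.0], [0.0, 0.0, -1.0]]
ft_force: [-0.5, 0.3, -2.6]
grip_width: 0.0572
gripper_force: 75.2
```

```bash
python3 - <<'E'
from h import *
c,s,im=snap('w17');print(s['position'])
u,v=proj(c,[[.64,.135,.11]])[0];print(u,v);x,y=int(u),int(v)
print('top dot',spin_top(c,im,.64,.135,.114))
g=im.max(2)
# bush outline (dark) at its top, and spindle bright cone
m,st,ce=blob(g<115,u,v);print(st)
sc=camera_info('side');sd=get_image('side');a,b=proj(sc,[[.64,.135,.07]])[0].astype(int)
cv2.imwrite('pics/w17c.png',np.hstack([cv2.resize(im[y-70:y+70,x-70:x+70],(420,420),interpolation=2),cv2.resize(sd[b-50:b+40,a-40:a+40],(373,420),interpolation=2)]));print(x,y,a,b)
P=proj(c,circ(.64,.135,.102,.021));print(P.min(0),P.max(0))
# held bearing seal in the hand
q=proj(c,[[*s['position'][:2],s['position'][2]+.010]])[0];print(q)
for o in seal(im,c,*q,z=s['position'][2]+.010,half=70,thr=(120,150)):
    if o[1]>700:print(o)
E
```

```text
[0.6111455  0.05003215 0.16971092]
322.9164488887226 113.01902042332266
top dot (array([323.7, 111.6]), np.float64(189.125), array([0.6406, 0.1354]))
[ 261   69  106  110 4836]
322 113 230 262
[286.6256417   73.86762138] [359.21239558 150.55096071]
[324.1812991  322.82441005]
(120, 948, 324.7, 321.1, [53.3, 59.3], [0.6117, 0.0508])
(120, 1652, 325.4, 318.8, [92.6, 105.3], [0.6123, 0.0518])
(120, 1257, 325.4, 316.9, [77.4, 89.3], [0.6126, 0.0527])
(130, 702, 324.5, 320.9, [56.6, 63.9], [0.6116, 0.0509])
(130, 749, 327.8, 320.7, [20.9, 49.1], [0.613, 0.0506])
(130, 1168, 323.8, 318.6, [94.1, 108.9], [0.6117, 0.0521])
(130, 917, 323.7, 319.3, [74.3, 84.1], [0.6115, 0.0518])
(140, 706, 324.5, 321.0, [57.4, 64.6], [0.6116, 0.0509])
(140, 1172, 323.9, 318.7, [94.7, 109.6], [0.6117, 0.0521])
(140, 893, 323.7, 319.3, [73.6, 83.6], [0.6115, 0.0518])
```

View pics/w17c.png

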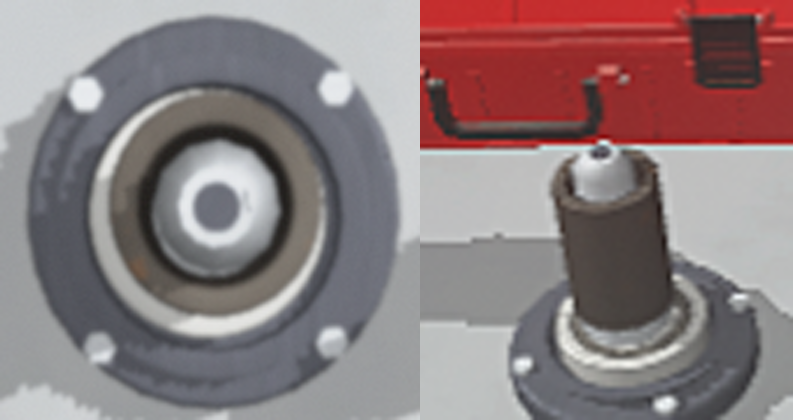

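Wrist crop: spindle tip (323,111) concentric in the bush, bush centred on bearing and housing; side crop: stack upright with the collar seated on the bearing. Carry the second bearing over it.

Call:
drive_tool(
  offset=[
    [0.2,0,0],
    [0.5,0,0],
    [0.6,0,0],
    [0.5,0,0],
    [0.3,0,0],
    [0.145,0,0.1],
    [0,0,0.3],
    [0,0,0.3],
    [0,0,0.2],
    [0,0,0],
  ],
  turn=[
    [0,0,0],
    [0,0,0],
    [0,0,0],
    [0,0,0],
    [0,0,0],
    [0,0,0],
    [0,0,0],
    [0,0,0],
    [0,0,0],
    [0,0,0],
  ],
  hand=[0.6,0.6,0.6,0.6,0.6,0.6,0.6,0.6,0.6,0.6],
)

```text
time_s: 49.05
position: [0.6403, 0.1346, 0.1329]
tool_rot: [[0.329, 0.944, -0.002], [0.944, -0.329, -0.0], [-0.001, -0.001, -1.0]]
ft_force: [0.5, 0.6, -1.5]
grip_width: 0.0572
gripper_force: 75.2
```

Call:
drive_tool(
  offset=[
    [0,0,0],
    [0,0,0],
    [0,0,0],
    [0,0,0.05],
    [0,0,0.05],
    [0,0,0.05],
    [0,0,0.05],
    [0,0,0.05],
    [0,0,0],
    [0,0,0],
  ],
  turn=[
    [0,0,0],
    [0,0,0],
    [0,0,0],
    [0,0,0],
    [0,0,0],
    [0,0,0],
    [0,0,0],
    [0,0,0],
    [0,0,0],
    [0,0,0],
  ],
  hand=[0.6,0.6,0.6,0.6,0.6,0.6,0.6,0.6,0.6,0.6],
)

```text
time_s: 50.3
position: [0.6407, 0.1349, 0.1238]
tool_rot: [[0.328, 0.945, 0.0], [0.945, -0.328, 0.0], [0.0, 0.0, -1.0]]
ft_force: [-0.1, -0.4, -1.6]
grip_width: 0.0573
gripper_force: 75.2
```

```bash
python3 - <<'E'
from h import *
c,s,im=snap('w18');print(s['position'],s['ft_force'],local([.6402,.135,.109]))
# spindle dot as seen through the bearing bore, and the bearing's seal
print('dot',spin_top(c,im,.6405,.135,.114))
z=s['position'][2]+.009
q=proj(c,[[*s['position'][:2],z]])[0]
for o in seal(im,c,*q,z=z,half=70,thr=(120,150)):
    if o[1]>700:print(o)
E
```

```text
[0.64065876 0.13487435 0.12377898] [-0.1244765  -0.35053967 -1.55699403] [-0.   -0.01  0.37]
dot (array([323.7, 297.8]), np.float64(169.625), array([0.641 , 0.1366]))
(120, 1427, 325.0, 318.5, [94.6, 105.6], [0.6415, 0.1362])
(120, 1161, 324.9, 318.4, [74.6, 88.0], [0.6415, 0.1363])
(130, 1225, 404.2, 396.8, [77.4, 78.3], [0.6638, 0.0811])
(130, 1173, 323.8, 318.7, [94.5, 109.3], [0.641, 0.1363])
(130, 902, 323.7, 319.3, [73.9, 83.8], [0.6408, 0.1361])
(130, 720, 282.9, 264.0, [34.2, 67.8], [0.6334, 0.1671])
(140, 1238, 404.9, 397.8, [80.1, 80.5], [0.664, 0.0804])
(140, 1181, 323.8, 318.8, [95.2, 110.0], [0.641, 0.1363])
(140, 894, 323.6, 319.3, [73.2, 83.3], [0.6408, 0.1361])
(140, 851, 295.0, 267.6, [40.1, 86.9], [0.6376, 0.1639])
```

Spindle tip and bearing bore agree within 0.5 mm. Lower.

Call:
drive_tool(
  offset=[
    [0,0,0.05],
    [0,0,0.05],
    [0,0,0.05],
    [0,0,0.05],
    [0,0,0.04],
    [0,0,0.04],
    [0,0,0.03],
    [0,0,0.02],
    [0,0,0],
    [0,0,0],
  ],
  turn=[
    [0,0,0],
    [0,0,0],
    [0,0,0],
    [0,0,0],
    [0,0,0],
    [0,0,0],
    [0,0,0],
    [0,0,0],
    [0,0,0],
    [0,0,0],
  ],
  hand=[0.6,0.6,0.6,0.6,0.6,0.6,0.6,0.6,0.6,0.6],
)

```text
time_s: 51.6
position: [0.6407, 0.1349, 0.1106]
tool_rot: [[0.328, 0.945, 0.0], [0.945, -0.328, -0.0], [0.0, 0.0, -1.0]]
ft_force: [0.0, -0.5, -0.8]
grip_width: 0.057
gripper_force: 75.2
```

Call:
drive_tool(
  offset=[
    [0,0,0.02],
    [0,0,0.02],
    [0,0,0.02],
    [0,0,0],
    [0,0,0],
    [0,0,0],
    [0,0,0],
    [0,0,0],
    [0,0,0],
    [0,0,0],
  ],
  turn=[
    [0,0,0],
    [0,0,0],
    [0,0,0],
    [0,0,0],
    [0,0,0],
    [0,0,0],
    [0,0,0],
    [0,0,0],
    [0,0,0],
    [0,0,0],
  ],
  hand=[0.6,0.6,0.6,0.6,0.6,0.6,0.6,0.6,0.6,0.6],
)

```text
time_s: 52.85
position: [0.6406, 0.1349, 0.1081]
tool_rot: [[0.328, 0.945, -0.0], [0.945, -0.328, -0.0], [-0.0, -0.0, -1.0]]
ft_force: [-0.1, -0.1, -3.1]
grip_width: 0.057
gripper_force: 75.2
```

Call:
drive_tool(
  offset=[
    [0,0,0.02],
    [0,0,0.02],
    [0,0,0.02],
    [0,0,0],
    [0,0,0],
    [0,0,0],
    [0,0,0],
    [0,0,0],
    [0,0,0],
    [0,0,0],
  ],
  turn=[
    [0,0,0],
    [0,0,0],
    [0,0,0],
    [0,0,0],
    [0,0,0],
    [0,0,0],
    [0,0,0],
    [0,0,0],
    [0,0,0],
    [0,0,0],
  ],
  hand=[0.6,0.6,0.6,0.6,0.6,0.6,0.6,0.6,0.6,0.6],
)

```text
time_s: 54.1
position: [0.6407, 0.1349, 0.1059]
tool_rot: [[0.328, 0.945, 0.0], [0.945, -0.328, 0.0], [0.0, 0.0, -1.0]]
ft_force: [-1.2, 0.7, 3.5]
grip_width: 0.0572
gripper_force: 76.0
```

Call:
drive_tool(
  offset=[
    [0,0,-0.01],
    [0,0,0],
    [0,0,0],
    [0,0,0],
    [0,0,0],
    [0,0,-0.2],
    [0,0,-0.5],
    [0,0,-0.8],
    [0,0,-0.8],
    [0,0,0],
  ],
  turn=[
    [0,0,0],
    [0,0,0],
    [0,0,0],
    [0,0,0],
    [0,0,0],
    [0,0,0],
    [0,0,0],
    [0,0,0],
    [0,0,0],
    [0,0,0],
  ],
  hand=[0.75,0.85,0.95,1,1,1,1,1,1,1],
)

```text
time_s: 55.35
position: [0.6416, 0.1349, 0.2015]
tool_rot: [[0.328, 0.945, 0.006], [0.945, -0.328, 0.0], [0.002, 0.006, -1.0]]
ft_force: [0.8, 0.2, -0.6]
grip_width: 0.0854
gripper_force: 0.0
```

```bash
python3 - <<'E'
from h import *
c,s,im=snap('w19');print(s['position'],s['ft_force'])
print('dot',spin_top(c,im,.6405,.1355,.114))
q=proj(c,[[.6407,.136,.118]])[0]
for o in seal(im,c,*q,z=.118,half=60,thr=(130,160)):
    if o[1]>450:print(o)
sc,_,sd=snap('s19','side');p=proj(sc,[[.64,.135,.118]])[0];print(p)
for o in seal(sd,sc,*p,z=.118,half=25,thr=(110,160)):
    if o[1]>150:print(o)
g=sd.max(2)
for z in (.05,.06,.07,.08,.09):
    u,v=proj(sc,[[.64,.135,z]])[0];r=g[int(round(v)),int(u)-20:int(u)+21];k=np.flatnonzero(r<95);print(z,round(u,1),(k.min()+k.max())/2+int(u)-20,np.ptp(k))
E
```

```text
[0.64156133 0.13493504 0.20146289] [ 0.84663763  0.21685631 -0.61444765]
dot (array([321.8, 245.4]), np.float64(72.75), array([0.6411, 0.1367]))
(130, 756, 322.2, 247.3, [63.4, 68.1], [0.6414, 0.1366])
(130, 600, 322.2, 248.0, [51.5, 54.4], [0.6412, 0.1361])
(130, 503, 358.9, 204.5, [23.2, 56.2], [0.6749, 0.1575])
(130, 1012, 300.9, 210.1, [49.0, 72.2], [0.6366, 0.1667])
(140, 451, 323.0, 247.3, [35.7, 41.6], [0.6419, 0.1364])
(140, 755, 322.2, 247.3, [63.9, 68.6], [0.6414, 0.1366])
(140, 602, 322.2, 248.0, [50.9, 53.9], [0.6412, 0.1361])
(140, 513, 359.0, 204.7, [24.2, 57.1], [0.6749, 0.1573])
(140, 1022, 301.1, 210.4, [49.7, 73.0], [0.6367, 0.1665])
(150, 463, 322.8, 247.6, [37.0, 41.6], [0.6417, 0.1363])
(150, 758, 322.3, 247.3, [64.4, 69.0], [0.6414, 0.1366])
(150, 590, 322.2, 248.0, [50.4, 53.5], [0.6412, 0.1361])
(150, 529, 359.2, 205.1, [24.8, 58.6], [0.675, 0.1571])
(150, 1097, 304.8, 218.0, [61.8, 77.5], [0.6372, 0.1607])
[227.24805755 241.8903292 ]
(110, 243, 233.1, 261.5, [9.0, 28.6], [0.6191, 0.1891])
(120, 247, 233.1, 261.4, [9.2, 29.0], [0.6191, 0.1889])
(120, 188, 229.
[... 378 characters left out ...]
])
(140, 471, 228.0, 242.6, [14.6, 25.8], [0.6381, 0.1372])
(140, 158, 227.7, 230.9, [4.9, 17.4], [0.6458, 0.1015])
(150, 190, 227.1, 242.8, [9.9, 13.3], [0.6398, 0.1376])
(150, 258, 228.1, 242.7, [15.6, 27.7], [0.6381, 0.1373])
(150, 211, 228.0, 242.6, [13.1, 21.9], [0.6382, 0.137])
(150, 1066, 224.2, 248.1, [34.5, 50.4], [0.6417, 0.1532])
(150, 331, 252.4, 216.8, [17.6, 20.5], [0.6071, 0.054])
0.05 231.8 232.5 21
0.06 231.2 232.0 22
0.07 230.5 231.5 21
0.08 229.9 238.5 5Traceback (most recent call last):
  File "<stdin>", line 12, in <module>
    return umr_minimum(a, axis, None, out, keepdims, initial, where)
ValueError: zero-size array to reduction operation minimum which has no identity
```

```bash
python3 -c "
from rig import env,observe
print(env.close_job(), observe()['time_s'])"
```

```text
the job is handed in; nothing more can be done
the job is handed in; nothing more can be done
```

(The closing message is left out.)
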